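# Line up the warmed vials by height on the stepped carrier

## Robot

A 6-joint arm with a two-finger parallel gripper is mounted at the origin on a cart in front of the work surface, level with it; the furniture and walls round the work are solid. World frame = base frame: x ahead of the robot, y to its left, z up, the work surface at z = 0. Lengths are in m, angles in degrees, forces in N, time in s.
With the tool pointing down it reaches from about 0.35 to 0.875 m from the base axis. Payload 4.2 kg.
Tool frame: the origin (TCP) lies midway between the tips of the shut fingers; the grasp point (between the pads) lies 19 mm behind it (r.grasp_offset is the distance from the TCP to the grasp point, in m); z points along the fingers, y is the direction in which the jaws open and shut (so a half turn about z gives the same grasp; the last joint's range is limited). The gripper opens to 87 mm and grips with 3 to 60 N. Pads are 19 mm wide; open, the fingers measure 117 mm over their backs; the gripper's body (75 mm by 190 mm) begins 51 mm behind the grasp point.
Start: joints at [-53.996, 22.042, 0.453, 0, -68.411, -14.817], TCP at [0.226, -0.583, 0.223] pointing down, gripper open.
Joint ranges: [-179.83, 179.83], [-69.29, 118.12], [-61.27, 80.66], [-181.25, 117.63], [-171.15, -9.14], [-177.46, 177.46]. Speed limits (degrees/s): [159.86, 159.86, 180, 180, 180, 180].

## Interface

Orientations are given as a 3x3 rotation matrix whose columns are the frame's x, y, z axes.
In Python, from station import r gives the robot as it stands.
- The arm moves only by the shell command python3 -m crank 'ROWS'. ROWS is JSON, a list of rows, each a list of 3 entries, a list of its own where there are three numbers: the closure, from -1 (fully open) to 1 (shut), so that 0 is half open, then the shift along the tool's x, y, z as a fraction of full scale, then the turn, a rotation vector about the tool's x, y, z as a fraction of full scale. In form: [[fingers, [dx, dy, dz], [wx, wy, wz]], ...]. A call has 1 to 8 rows; each row shifts and turns the commanded pose from where the row before left it, along the tool's axes as they then stand; what a row does not reach is not made up. Full scale, the value 1, is 100 mm for a shift and 45 degrees for a turn. A row lasts 1/10 s, in which the tool goes at most 50 mm and 8.59 degrees, less where a joint would pass 70% of its speed; a pose out of reach is approached as far as the arm can. A call with a number of a shift or a turn outside -1 to 1 is refused whole. A call with a gripper value outside its range is refused whole. The fingers move at their own pace and stop on an object; the grip force is fixed at half the most. Time passes only in rows, so rows that do not move let the fingers close. It gives the time, the measured TCP pose, the force and the opening at its end, in the units of the state.
- r.sense(): the state, without advancing time (a new reading comes with each control period).
- r.capture(name): name is "scene" or "top" or "wrist"; returns a dict with "img" (420x560x3 uint8, blue, green, red), "fx", "fy", "cx", "cy" (pixels), "R" (3x3) and "t" (3): a world point X has camera coordinates R X + t. Camera axes: x right, y down, z forward; pixel columns grow to the right and rows downward; lengths in m; the calibration is good to about 2 mm. The wrist camera is an equidistant fisheye: a pixel r from the principal point sees the ray r / f radians off the axis. A picture is of the moment at which its call begins. There is no depth.
- r.finish_job(): hands the job in, once; it reports no verdict.
The state is a dict: "time_s": time; "joints": joint angles; "joint_velocities": joint speeds; "effort": joint torques, N m; "tcp_pos": TCP position; "ee_rot": TCP orientation; "wrist_force": force on the tool from outside, world axes, zero at the start; "moment": the same for the moment, N m; "gripper_width": opening from 0.0 (shut) to 1.0 (fully open).
Only numpy, scipy, OpenCV 4.12 (cv2) and the standard library are available. Lean on these libraries where they do the work, as an engineer would, in place of code of your own. Each camera call takes 0.05 s, during which the arm holds its last target.

## Task

The four sample vials have finished warming: lift each one straight up out of the heating block and line them up by height on the stepped carrier, the tallest on the lowest step, the next tallest on the next step up, and so on to the shortest on the highest step, so that all four caps stand level for the sampling head. Keep the vials upright, set each one down flat on the tread of its step rather than dropping it, and leave the beaker where it stands.

Things in the scene. Friction and masses are not known exactly. Their poses are not given: they have to be found in the camera images.
- vial_a: screw-cap glass vial, amber, 27.5 mm in diameter and 98 mm tall over its white ribbed cap (the top 14 mm, 27 mm in diameter). The four vials differ only in height (62, 80, 98 and 116 mm). Loose, 45 g nominal. Origin: centre of its underside; z: up along the vial. It starts upright in a well of the heating block, 62 mm of it standing out above the block's top face.
- vial_b: screw-cap glass vial, amber, 27.5 mm in diameter and 62 mm tall over its white ribbed cap (the top 14 mm, 27 mm in diameter). The four vials differ only in height (62, 80, 98 and 116 mm). Loose, 31 g nominal. Origin: centre of its underside; z: up along the vial. It starts upright in a well of the heating block, 26 mm of it standing out above the block's top face.
- vial_c: screw-cap glass vial, amber, 27.5 mm in diameter and 116 mm tall over its white ribbed cap (the top 14 mm, 27 mm in diameter). The four vials differ only in height (62, 80, 98 and 116 mm). Loose, 52 g nominal. Origin: centre of its underside; z: up along the vial. It starts upright in a well of the heating block, 80 mm of it standing out above the block's top face.
- vial_d: screw-cap glass vial, amber, 27.5 mm in diameter and 80 mm tall over its white ribbed cap (the top 14 mm, 27 mm in diameter). The four vials differ only in height (62, 80, 98 and 116 mm). Loose, 38 g nominal. Origin: centre of its underside; z: up along the vial. It starts upright in a well of the heating block, 44 mm of it standing out above the block's top face.
- step_lowest: lowest step, at the low end, of the fixed white carrier (a staircase of four steps in a row, 50 mm apart, each 18 mm higher). Flat tread with a thin grey pad, 16 mm above the bench, 46 x 46 mm inside lips 5 mm high and 4 mm thick; uphill is the next step's face. Origin: centre of the tread's surface; y: along the row, uphill; z: up.
- step_second: second step from the bottom, of the fixed white carrier (a staircase of four steps in a row, 50 mm apart, each 18 mm higher). Flat tread with a thin grey pad, 34 mm above the bench, 46 x 46 mm inside lips 5 mm high and 4 mm thick; uphill is the next step's face. Origin: centre of the tread's surface; y: along the row, uphill; z: up.
- step_third: third step from the bottom, of the fixed white carrier (a staircase of four steps in a row, 50 mm apart, each 18 mm higher). Flat tread with a thin grey pad, 52 mm above the bench, 46 x 46 mm inside lips 5 mm high and 4 mm thick; uphill is the next step's face. Origin: centre of the tread's surface; y: along the row, uphill; z: up.
- step_highest: highest step, at the high end (a lip there instead of a next step), of the fixed white carrier (a staircase of four steps in a row, 50 mm apart, each 18 mm higher). Flat tread with a thin grey pad, 70 mm above the bench, 46 x 46 mm inside lips 5 mm high and 4 mm thick; uphill is the next step's face. Origin: centre of the tread's surface; y: along the row, uphill; z: up.
- heat_block: heating block of aluminium, 60 x 204 x 46 mm, fixed to the bench, four wells in a row along its length, 46 mm apart, each 30 mm wide and 36 mm deep (a vial in it has 1.2 mm play all round; its underside is 10 mm above the bench). Origin: centre of its underside; y: along the row of wells; z: up.
- beaker: plain pale grey plastic beaker, open, 69 mm wide at the rim and 83 mm tall, 60 g, loose, standing between the heating block and the carrier; a bystander to be left standing where it is. Origin: centre of its underside.
Mind the look-alikes: they are no part of the job. Leave any purple look-alike of the vial_c alone.

How it is judged:
By the outcome, as a careful person would: the job done as asked, in the order asked, and still so for the second after the job is handed in, with the robot touching nothing.
It also fails if it takes over 110 s, if anything falls off the work surface, if the arm or the gripper's body presses on something with over 40 N, if the wrist force passes 120 N, or if a joint passes its speed limit or range.

## Working session

There is one attempt and no reset: what is moved stays moved. The work goes in short steps, Python scripts to look and compute and a shell command to move; the robot and the scene stay as the last step left them, time stands still between calls to the robot, and variables do not carry over. Pictures are saved under pics/ and viewed, and the job is handed in when it is done.

```bash
ls; mkdir -p pics; python3 - <<'E'
from station import r
import cv2
s=r.sense()
print({k:(s[k]) for k in ['time_s','tcp_pos','ee_rot','gripper_width','wrist_force']}, r.grasp_offset)
for n in ['scene','top','wrist']:
    c=r.capture(n); cv2.imwrite(f'pics/{n}0.png',c['img']); print(n,c['fx'],c['fy'],c['cx'],c['cy'],c['R'],c['t'])
E
```

```text
pics
{'time_s': 0.0, 'tcp_pos': array([ 0.22567369, -0.58218914,  0.22146827]), 'ee_rot': array([[-9.32488595e-01, -3.61198389e-01, -8.62008915e-04],
       [-3.61199407e-01,  9.32486493e-01,  1.98208746e-03],
       [ 8.78848740e-05,  2.15963106e-03, -9.99997664e-01]]), 'gripper_width': 0.9999601453413149, 'wrist_force': array([-0.81648982, -0.10605603,  0.16977064])} 0.0187
scene 485.6467942247614 485.6467942247614 275.9340666879006 207.570694413685 [[-0.45471385 -0.89060687 -0.00739703]
 [-0.61281791  0.31888932 -0.72302407]
 [ 0.64628904 -0.32423603 -0.69078323]] [0.18910133 0.35882397 0.78742989]
top 396.79619998769533 396.79619998769533 276.9186845330156 207.18820637221123 [[ 0.01856693 -0.99982614 -0.00172073]
 [-0.99490209 -0.01830481 -0.09917038]
 [ 0.09912164  0.00355325 -0.99506898]] [-0.07042457  0.48526162  1.12936115]
wrist 325.19226210127806 325.19226210127806 276.8688785243613 206.9912687058561 [[-0.3607879   0.93264601  0.00187442]
 [ 0.90430122  0.34932976  0.24537323]
 [ 0.22819157  0.09022274 -0.96942687]] [ 0.62456    -0.0299007   0.39002336]
```

View pics/scene0.png

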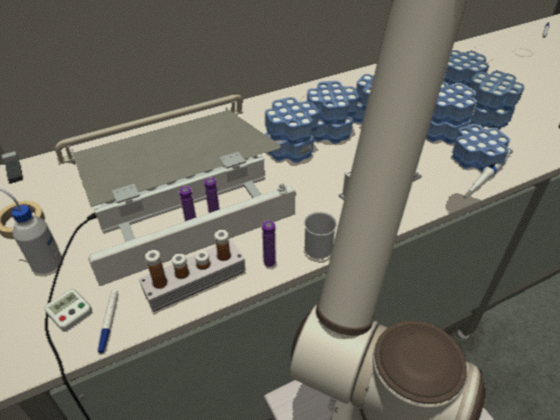

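View pics/top0.png

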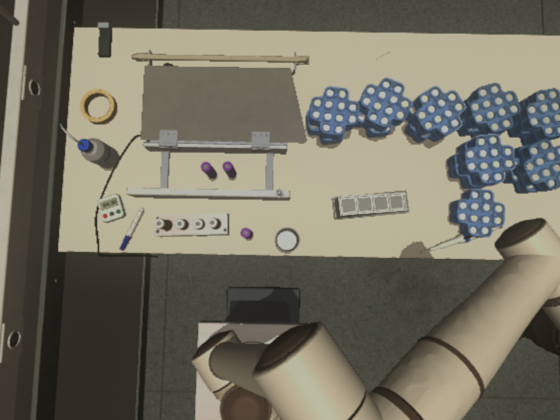

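View pics/wrist0.png

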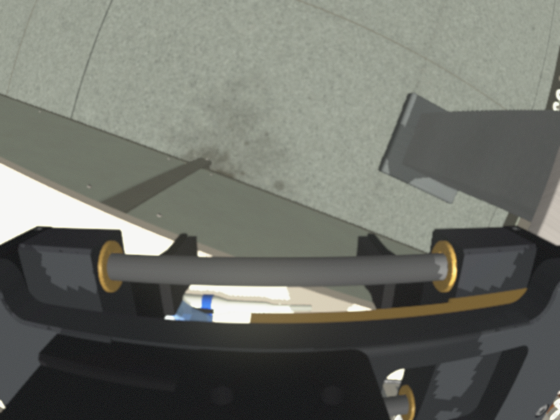

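```bash
cat > h.py <<'E'
from station import r
import numpy as np, cv2
def ray(c,u,v):
    d=np.array([(u-c['cx'])/c['fx'],(v-c['cy'])/c['fy'],1.0]); R=np.array(c['R']);t=np.array(c['t'])
    return -R.T@t, R.T@d
def onz(c,u,v,z):
    o,d=ray(c,u,v); return o+d*(z-o[2])/d[2]
def proj(c,X):
    p=np.array(c['R'])@np.array(X)+np.array(c['t']); return c['fx']*p[0]/p[2]+c['cx'],c['fy']*p[1]/p[2]+c['cy']
def tri(c1,p1,c2,p2):
    o1,d1=ray(c1,*p1);o2,d2=ray(c2,*p2)
    A=np.c_[d1,-d2];s=np.linalg.lstsq(A,o2-o1,rcond=None)[0]
    a=o1+d1*s[0];b=o2+d2*s[1];return (a+b)/2,np.linalg.norm(a-b)
def crop(c,x0,y0,x1,y1,k,name):
    cv2.imwrite('pics/'+name,cv2.resize(c['img'][y0:y1,x0:x1],None,fx=k,fy=k,interpolation=cv2.INTER_CUBIC))
E
python3 - <<'E'
from h import *
c=r.capture('top'); crop(c,120,130,320,270,4,'t1.png'); crop(c,320,180,420,230,8,'t2.png')
c=r.capture('scene'); crop(c,80,170,300,310,3.6,'s1.png')
E
```

```text
(no output)
```

View pics/t1.png

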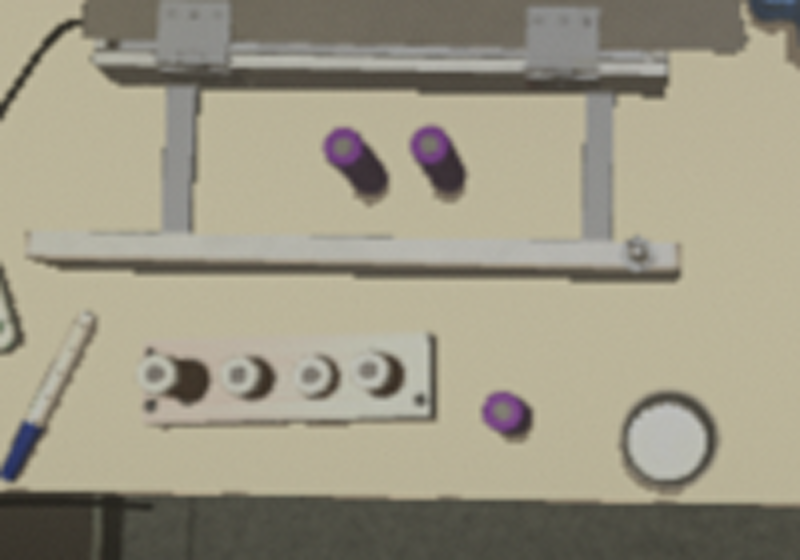

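View pics/t2.png

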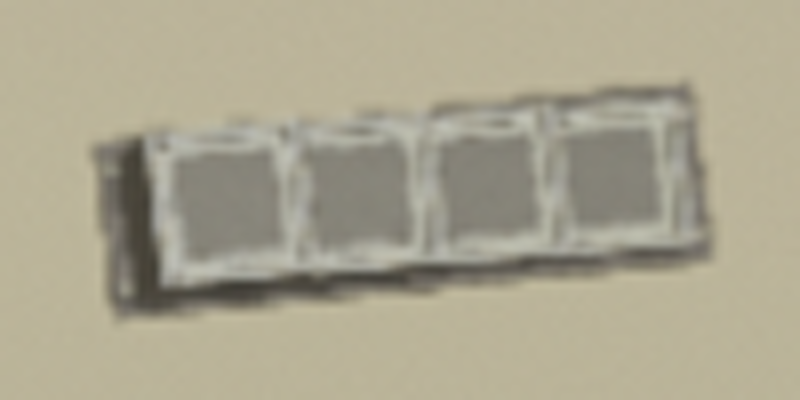

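View pics/s1.png

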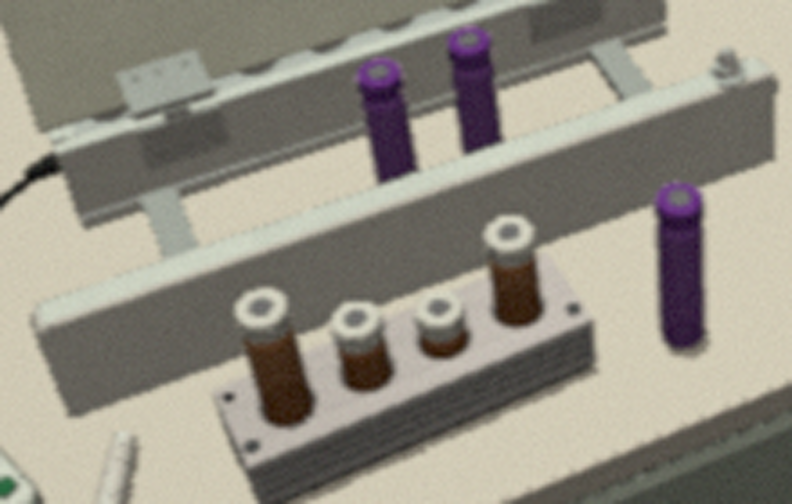

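```bash
python3 - <<'E'
from h import *
np.set_printoptions(precision=4,suppress=True)
ct=r.capture('top'); cs=r.capture('scene')
print('camtop',-np.array(ct['R']).T@ct['t'])
T=lambda u,v:(120+u/4,130+v/4)
S=lambda u,v:(80+u/3.6,170+v/3.6)
ids=dict(c=((155,373),(260,307),.126),d=((240,376),(355,321),.09),b=((315,377),(438,308),.072),a=((373,371),(509,234),.108),
 purple=((503,412),(679,199),.116),p2=((342,148),(381,72),.116),p3=((429,145),(470,42),.116),
 railL=((27,234),(40,310),.09),railRfront=((680,270),(775,85),.09),rail_screw=((637,243),(728,60),.1),beaker=((668,440),None,.083))
for k,(a,b,z) in ids.items():
    print(k,onz(ct,*T(*a),z), (onz(cs,*S(*b),z),*tri(ct,T(*a),cs,S(*b))) if b else '')
# block corners, z=.046
for p in [(147,348),(147,425),(432,335),(434,418)]: print('blk',onz(ct,*T(*p),.046))
for p in [(27,234),(680,240),(680,275),(30,262)]: print('rail', onz(ct,*T(*p),.09),onz(ct,*T(*p),0.))
# treads
U=lambda u,v:(320+u/8,180+v/8)
for i,p in enumerate([(230,207),(362,196),(490,187),(613,178)]):
    print('step',onz(ct,*U(*p),.07-.018*i),onz(ct,*U(*p),.016+.018*i))
print('edge',onz(ct,*T(400,498),0))
E
```

```text
camtop [ 0.3722 -0.0655  1.1718]
c [0.428  0.2492 0.126 ] (array([0.4239, 0.2503, 0.126 ]), array([0.4281, 0.2502, 0.1217]), np.float64(0.0006386008903172218))
d [0.4289 0.202  0.09  ] (array([0.4242, 0.2049, 0.09  ]), array([0.4294, 0.2038, 0.0839]), np.float64(0.000630402866990528))
b [0.4302 0.1543 0.072 ] (array([0.4279, 0.1586, 0.072 ]), array([0.431 , 0.1565, 0.0674]), np.float64(0.0027233485272891854))
a [0.433  0.1084 0.108 ] (array([0.4289, 0.1127, 0.108 ]), array([0.4338, 0.1102, 0.1019]), np.float64(0.001898065694288995))
purple [0.4069 0.0198 0.116 ] (array([0.4029, 0.0219, 0.116 ]), array([0.407 , 0.0201, 0.1114]), np.float64(0.00014891414981937033))
p2 [0.5829 0.1332 0.116 ] (array([0.5788, 0.1322, 0.116 ]), array([0.5828, 0.1325, 0.1132]), np.float64(0.0025909124663850034))
p3 [0.586  0.0745 0.116 ] (array([0.5799, 0.0752, 0.116 ]), array([0.5866, 0.0742, 0.1107]), np.float64(0.002113730840782946))
railL [0.524  0.3529 0.09  ] (array([0.5097, 0.3531, 0.09  ]), array([0.5251, 0.3559, 0.0762]), np.float64(0.004491823821898654))
railRfront [ 0.5073 -0.0971  0.09  ] (array
[... 160 characters left out ...]
64 ,  0.1   ]), array([ 0.5247, -0.0694,  0.0862]), np.float64(0.0049457053315303656))
beaker [ 0.391  -0.0909  0.083 ] 
blk [0.4499 0.2799 0.046 ]
blk [0.3953 0.2772 0.046 ]
blk [0.463  0.0774 0.046 ]
blk [0.404  0.0742 0.046 ]
rail [0.524  0.3529 0.09  ] [0.5367 0.3877 0.    ]
rail [ 0.5281 -0.0968  0.09  ] [ 0.5411 -0.0994  0.    ]
rail [ 0.5039 -0.0972  0.09  ] [ 0.5148 -0.0998  0.    ]
rail [0.5046 0.3497 0.09  ] [0.5157 0.3843 0.    ]
step [ 0.4893 -0.262   0.07  ] [ 0.495  -0.2716  0.016 ]
step [ 0.496  -0.3119  0.052 ] [ 0.498  -0.3159  0.034 ]
step [ 0.5021 -0.362   0.034 ] [ 0.5    -0.3573  0.052 ]
step [ 0.5083 -0.4117  0.016 ] [ 0.5019 -0.3956  0.07  ]
edge [0.3463 0.103  0.    ]
```

```bash
cat >> h.py <<'E'
def rz(y):
    a=np.radians(y); return np.array([[np.cos(a),np.sin(a),0],[np.sin(a),-np.cos(a),0],[0,0,-1.]])@np.diag([1,1,1])
def goal(x,y,z,yaw):
    """yaw = world direction of tool y axis, degrees; print tool-axis shift in full scales and turn"""
    from scipy.spatial.transform import Rotation as Ro
    s=r.sense(); R=np.array(s['ee_rot']); p=np.array(s['tcp_pos'])
    a=np.radians(yaw); ty=np.array([np.cos(a),np.sin(a),0]); tz=np.array([0,0,-1.]); G=np.c_[np.cross(ty,tz),ty,tz]
    d=R.T@(np.array([x,y,z])-p)/.1; w=np.degrees(Ro.from_matrix(R.T@G).as_rotvec())/45
    np.set_printoptions(precision=4,suppress=True)
    print('t',round(float(s['time_s']),2),'pos',p,'yaw',np.degrees(np.arctan2(R[1,1],R[0,1])),'w',round(float(s['gripper_width']),3),'F',s['wrist_force'])
    print('shift',d,'turn',w,'rows>=',max(np.linalg.norm(d)/.48,np.linalg.norm(w)/.19))
E
python3 -m crank '[[-1,[0,0,-0.15],[0,0,-0.19]],[-1,[0,0,-0.15],[0,0,-0.19]],[-1,[0,0,-0.15],[0,0,-0.19]],[-1,[0,0,-0.15],[0,0,-0.19]],[-1,[0,0,-0.15],[0,0,-0.19]],[-1,[0,0,-0.15],[0,0,-0.19]],[-1,[0,0,-0.15],[0,0,-0.19]],[-1,[0,0,-0.15],[0,0,-0.19]]]'
python3 -c "
from h import *
goal(.45,-.34,.34,187)"
```

```text
time_s: 1.15
tcp_pos: [0.2259, -0.5826, 0.3431]
ee_rot: [[-0.001, -1.0, 0.0], [-1.0, 0.001, 0.0], [-0.0, -0.0, -1.0]]
wrist_force: [0.3, -0.4, 0.3]
gripper_width: 0.999
t 1.15 pos [ 0.2259 -0.5826  0.3431] yaw 179.93799817719523 w 0.999 F [ 0.266  -0.3814  0.3474]
shift [-2.4284 -2.2388  0.0316] turn [-0.      0.0002 -0.1569] rows>= 6.881534272793073
```

```bash
python3 -m crank '[[-1,[-0.345,-0.32,0],[0,0,0]],[-1,[-0.345,-0.32,0],[0,0,0]],[-1,[-0.345,-0.32,0],[0,0,0]],[-1,[-0.345,-0.32,0],[0,0,0]],[-1,[-0.345,-0.32,0],[0,0,0]],[-1,[-0.345,-0.32,0],[0,0,0]],[-1,[-0.345,-0.32,0],[0,0,0]],[-1,[0,0,0],[0,0,-0.157]]]'
python3 - <<'E'
from h import *
goal(.45,-.34,.34,187)
c=r.capture('wrist'); cv2.imwrite('pics/w1.png',c['img'])
c=r.capture('scene'); crop(c,200,100,480,310,2.8,'s2.png')
E
```

```text
time_s: 1.95
tcp_pos: [0.4547, -0.3392, 0.3422]
ee_rot: [[0.125, -0.992, 0.001], [-0.992, -0.125, 0.001], [-0.001, -0.001, -1.0]]
wrist_force: [0.3, -0.4, -0.6]
gripper_width: 1.001
t 1.95 pos [ 0.4547 -0.3392  0.3422] yaw -172.83822548096117 w 1.001 F [ 0.2927 -0.3707 -0.5745]
shift [0.0022 0.0481 0.0215] turn [-0.0008  0.001   0.0036] rows>= 0.10982600717369122
```

View pics/w1.png

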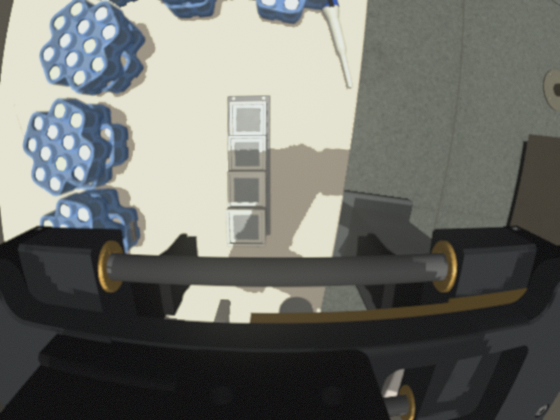

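View pics/s2.png

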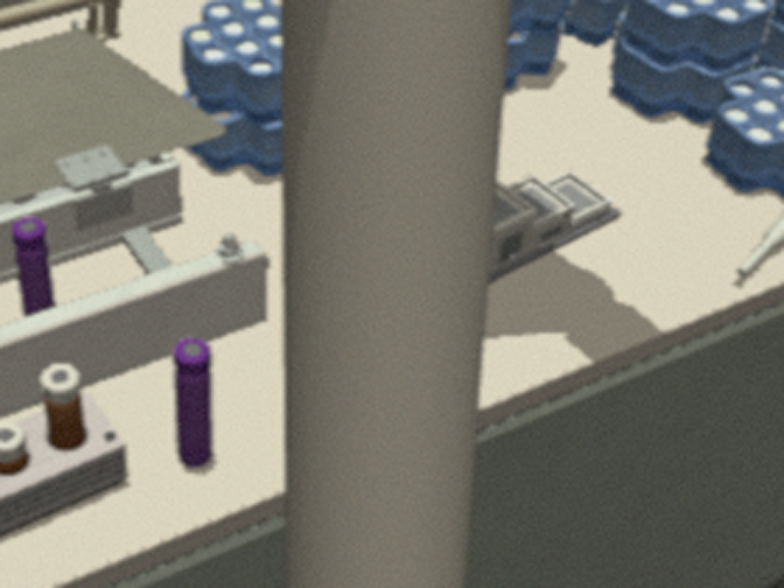

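```bash
cat >> h.py <<'E'
def wonz(c,u,v,z):
    dx,dy=u-c['cx'],v-c['cy']; rr=np.hypot(dx,dy); th=rr/c['fx']
    d=np.array([dx/rr*np.sin(th),dy/rr*np.sin(th),np.cos(th)]); R=np.array(c['R']);t=np.array(c['t'])
    o=-R.T@t; d=R.T@d; return o+d*(z-o[2])/d[2]
E
python3 - <<'E'
from h import *
np.set_printoptions(precision=4,suppress=True)
c=r.capture('wrist'); crop(c,210,80,290,260,3.2,'w2.png')
print('cam',-np.array(c['R']).T@c['t'])
for p,z in [((248,119),.016),((248,153),.034),((248,189),.052),((248,226),.07)]: print(wonz(c,*p,z))
t=r.capture('top');crop(t,320,170,430,240,7,'t3.png')
# tread by darkness: pads
g=cv2.cvtColor(cv2.resize(t['img'][180:230,325:415],None,fx=8,fy=8,interpolation=cv2.INTER_CUBIC),cv2.COLOR_BGR2HSV)
print(g[200,200],g[160,450])
E
```

```text
cam [ 0.46   -0.4084  0.5051]
[ 0.5043 -0.4148  0.016 ]
[ 0.4973 -0.3654  0.034 ]
[ 0.4906 -0.316   0.052 ]
[ 0.4843 -0.267   0.07  ]
[ 22  54 184] [ 21  58 146]
```

View pics/w2.png

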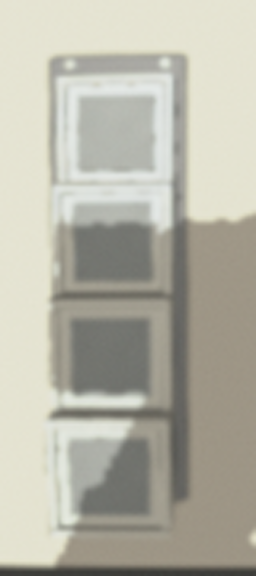

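View pics/t3.png

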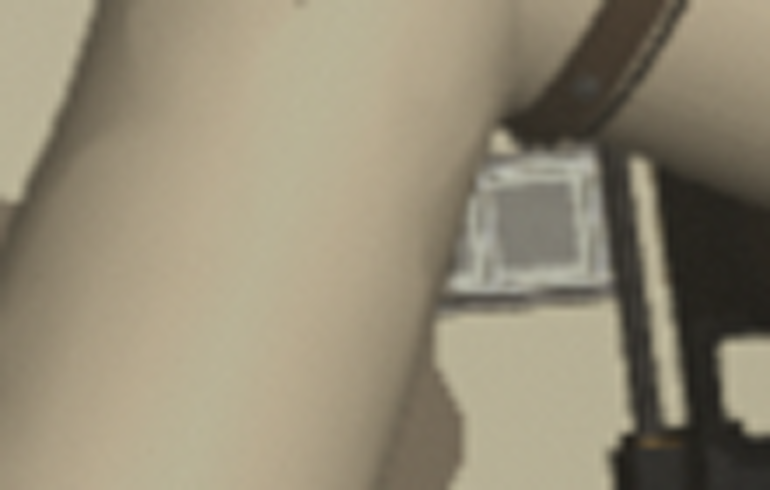

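```bash
python3 - <<'E'
from h import *
np.set_printoptions(precision=4,suppress=True)
c=r.capture('wrist')
for p,z in [((246.2,121.9),.016),((245.3,155.9),.034),((244.6,192.8),.052),((244.4,229.4),.07)]: print(wonz(c,*p,z))
goal(.40,.19,.34,182)
E
```

```text
[ 0.5051 -0.4118  0.016 ]
[ 0.4996 -0.3623  0.034 ]
[ 0.494  -0.3115  0.052 ]
[ 0.4883 -0.2628  0.07  ]
t 2.2 pos [ 0.4512 -0.3433  0.3426] yaw -173.5160435741739 w 0.998 F [0.7742 0.2233 0.0992]
shift [-5.3566 -0.0939  0.0258] turn [ 0.0001 -0.0001  0.0996] rows>= 11.16145241107355
```

```bash
python3 -m crank '[[-1,[-0.47,0,0],[0,0,0]],[-1,[-0.47,0,0],[0,0,0]],[-1,[-0.47,0,0],[0,0,0]],[-1,[-0.47,0,0],[0,0,0]],[-1,[-0.47,0,0],[0,0,0]],[-1,[-0.47,0,0],[0,0,0]],[-1,[-0.47,0,0],[0,0,0]],[-1,[0,0,0],[0,0,0.1]]]'
python3 -c "
from h import *
goal(.43,.19,.34,182)"
```

```text
time_s: 3.0
tcp_pos: [0.4129, -0.0128, 0.3431]
ee_rot: [[0.04, -0.999, 0.002], [-0.999, -0.04, 0.002], [-0.001, -0.002, -1.0]]
wrist_force: [0.4, -1.1, 0.6]
gripper_width: 1.0
t 3.0 pos [ 0.4129 -0.0128  0.3431] yaw -177.7105725917252 w 1.0 F [ 0.42   -1.0773  0.5957]
shift [-2.0194 -0.252   0.0341] turn [-0.0022  0.0018  0.0064] rows>= 4.240329656585603
```

```bash
python3 -m crank '[[-1,[-0.4,-0.05,0],[0,0,0]],[-1,[-0.4,-0.05,0],[0,0,0]],[-1,[-0.4,-0.05,0],[0,0,0]],[-1,[-0.4,-0.05,0],[0,0,0]],[-1,[-0.4,-0.05,0],[0,0,0]],[-1,[0,0,0],[0,0,0]],[-1,[0,0,0],[0,0,0]]]'
python3 - <<'E'
from h import *
goal(.43,.19,.34,182)
c=r.capture('wrist'); cv2.imwrite('pics/w3.png',c['img']);crop(c,180,30,380,240,3.8,'w4.png')
E
```

```text
time_s: 3.7
tcp_pos: [0.4311, 0.1845, 0.3423]
ee_rot: [[0.036, -0.999, -0.001], [-0.999, -0.036, -0.001], [0.001, 0.001, -1.0]]
wrist_force: [-0.6, -0.3, -0.2]
gripper_width: 0.998
t 3.7 pos [0.4311 0.1845 0.3423] yaw -177.92124560940695 w 0.998 F [-0.5577 -0.29   -0.1883]
shift [-0.0552  0.0094  0.0229] turn [ 0.0008 -0.0008  0.0018] rows>= 0.12597661902675278
```

View pics/w3.png

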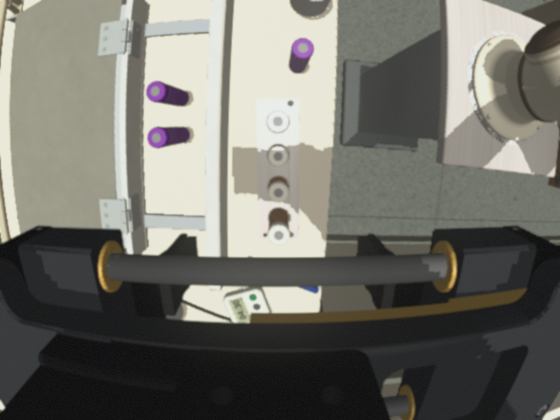

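View pics/w4.png

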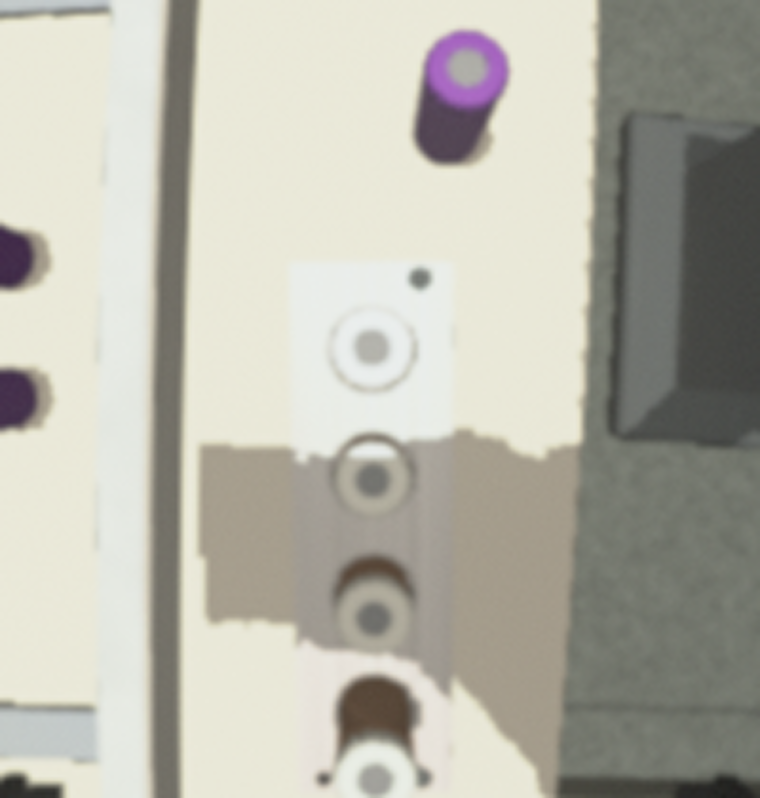

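```bash
python3 - <<'E'
from h import *
np.set_printoptions(precision=4,suppress=True)
c=r.capture('wrist')
for n,p,z in [('a',(372,347),.108),('b',(374,480),.072),('d',(374,618),.09),('c',(375,779),.126),('pur',(467,68),.116)]:
    print(n,wonz(c,180+p[0]/3.8,30+p[1]/3.8,z))
goal(.4275,.249,.25,182)
E
```

```text
a [0.4322 0.1103 0.108 ]
b [0.4298 0.1564 0.072 ]
d [0.4282 0.2021 0.09  ]
c [0.4264 0.2479 0.126 ]
pur [0.4057 0.0193 0.116 ]
t 3.8 pos [0.4311 0.1836 0.3427] yaw -177.98107603610705 w 0.999 F [-0.664  -0.542   0.3101]
shift [-0.6552  0.0126  0.9269] turn [-0.0001 -0.0001  0.0004] rows>= 2.3649800115041626
```

```bash
python3 -m crank '[[-1,[-0.33,0.01,0.3],[0,0,0]],[-1,[-0.32,0.01,0.3],[0,0,0]],[-1,[0,0,0.3],[0,0,0]],[-1,[0,0,0],[0,0,0]],[-1,[0,0,0],[0,0,0]]]'
python3 -c "
from h import *
goal(.427,.2487,.081,182)"
```

```text
time_s: 4.3
tcp_pos: [0.4272, 0.2486, 0.2536]
ee_rot: [[0.036, -0.999, 0.001], [-0.999, -0.036, -0.0], [0.0, -0.001, -1.0]]
wrist_force: [-0.8, 0.2, 0.9]
gripper_width: 0.999
t 4.3 pos [0.4272 0.2486 0.2536] yaw -177.93167127857606 w 0.999 F [-0.8238  0.2156  0.9215]
shift [-0.0019  0.004   1.7257] turn [-0.0014 -0.0005  0.0015] rows>= 3.5952356485247
```

```bash
python3 -m crank '[[-1,[0,0,0.3],[0,0,0]],[-1,[0,0,0.3],[0,0,0]],[-1,[0,0,0.3],[0,0,0]],[-1,[0,0,0.3],[0,0,0]],[-1,[0,0,0.3],[0,0,0]],[-1,[0,0,0.2],[0,0,0]],[-1,[0,0,0],[0,0,0]],[-1,[0,0,0],[0,0,0]]]'
python3 - <<'E'
from h import *
goal(.427,.2487,.081,182)
c=r.capture('scene'); crop(c,60,150,300,320,3.3,'s3.png')
c=r.capture('top'); crop(c,120,180,260,260,5.5,'t4.png')
E
```

```text
time_s: 5.1
tcp_pos: [0.4282, 0.2502, 0.0845]
ee_rot: [[0.037, -0.999, 0.003], [-0.999, -0.037, 0.002], [-0.002, -0.003, -1.0]]
wrist_force: [-0.6, -0.7, 0.1]
gripper_width: 1.001
t 5.1 pos [0.4282 0.2502 0.0845] yaw -177.87220001432357 w 1.001 F [-0.5832 -0.669   0.0648]
shift [0.0151 0.0126 0.0354] turn [-0.0038  0.0026  0.0028] rows>= 0.08427141591840492
```

View pics/s3.png

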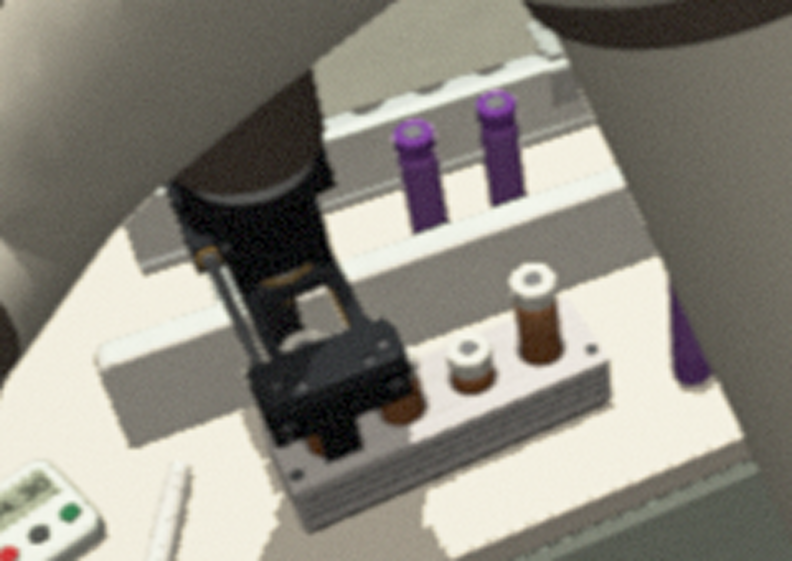

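```bash
python3 -m crank '[[1,[0,0,0],[0,0,0]],[1,[0,0,0],[0,0,0]],[1,[0,0,0],[0,0,0]],[1,[0,0,0],[0,0,0]],[1,[0,0,0],[0,0,0]],[1,[0,0,0],[0,0,0]],[1,[0,0,0],[0,0,0]],[1,[0,0,0],[0,0,0]]]'
```

```text
time_s: 6.0
tcp_pos: [0.4265, 0.2496, 0.0825]
ee_rot: [[0.038, -0.999, -0.0], [-0.999, -0.038, -0.0], [0.0, 0.0, -1.0]]
wrist_force: [-0.6, -0.2, -0.7]
gripper_width: 0.356
```

```bash
python3 -m crank '[[1,[0,0,0],[0,0,0]],[1,[0,0,0],[0,0,0]],[1,[0,0,0],[0,0,0]],[1,[0,0,0],[0,0,0]]]'
```

```text
time_s: 6.4
tcp_pos: [0.4265, 0.2496, 0.0825]
ee_rot: [[0.038, -0.999, -0.0], [-0.999, -0.038, -0.0], [0.0, 0.0, -1.0]]
wrist_force: [0.3, -0.0, 0.1]
gripper_width: 0.305
```

```bash
python3 -m crank '[[1,[0,0,-0.05],[0,0,0]],[1,[0,0,-0.1],[0,0,0]],[1,[0,0,-0.1],[0,0,0]],[1,[0,0,-0.15],[0,0,0]],[1,[0,0,-0.15],[0,0,0]],[1,[0,0,-0.15],[0,0,0]],[1,[0,0,-0.2],[0,0,0]],[1,[0,0,-0.2],[0,0,0]]]'
python3 -m crank '[[1,[0,0,-0.2],[0,0,0]],[1,[0,0,-0.2],[0,0,0]],[1,[0,0,-0.1],[0,0,0]],[1,[0,0,0],[0,0,0]]]'
python3 - <<'E'
from h import *
goal(.5067,-.4118,.23,187)
c=r.capture('scene'); crop(c,60,150,300,320,3.3,'s4.png')
c=r.capture('wrist'); cv2.imwrite('pics/w5.png',c['img'])
E
```

```text
time_s: 7.2
tcp_pos: [0.4265, 0.2495, 0.1943]
ee_rot: [[0.038, -0.999, 0.001], [-0.999, -0.038, 0.001], [-0.001, -0.001, -1.0]]
wrist_force: [1.6, 0.7, -0.6]
gripper_width: 0.304
time_s: 7.6
tcp_pos: [0.4271, 0.2502, 0.2445]
ee_rot: [[0.038, -0.999, 0.003], [-0.999, -0.038, 0.003], [-0.003, -0.003, -1.0]]
wrist_force: [0.6, -0.2, -0.0]
gripper_width: 0.311
t 7.6 pos [0.4271 0.2502 0.2445] yaw -177.84089852740493 w 0.311 F [ 0.6032 -0.2143 -0.04  ]
shift [ 6.6453 -0.5457  0.1272] turn [-0.004   0.0036 -0.1076] rows>= 13.89345853859269
```

View pics/s4.png

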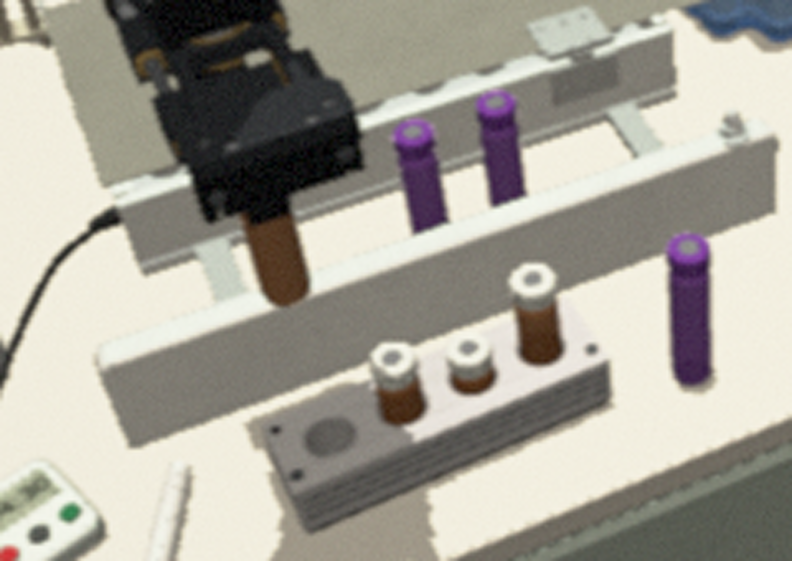

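View pics/w5.png

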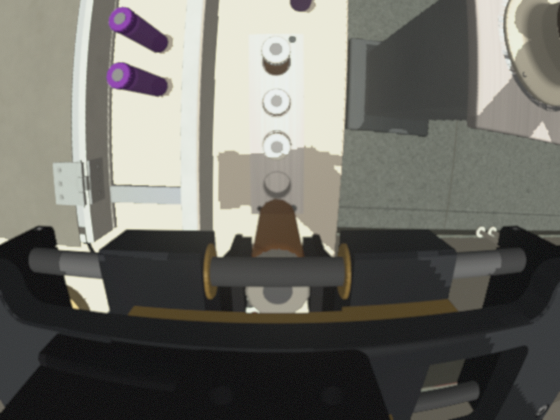

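```bash
python3 -m crank '[[1,[0.2,-0.03,0],[0,0,0]],[1,[0.4,-0.03,0],[0,0,0]],[1,[0.4,-0.03,0],[0,0,0]],[1,[0.4,-0.03,0],[0,0,0]],[1,[0.4,-0.03,0],[0,0,0]],[1,[0.4,-0.03,0],[0,0,0]],[1,[0.4,-0.03,0],[0,0,0]],[1,[0.4,-0.03,0],[0,0,0]]]'
python3 -m crank '[[1,[0.4,-0.03,0],[0,0,0]],[1,[0.4,-0.03,0],[0,0,0]],[1,[0.4,-0.03,0],[0,0,0]],[1,[0.4,-0.03,0],[0,0,0]],[1,[0.4,-0.03,0],[0,0,0]],[1,[0.4,-0.03,0],[0,0,0]],[1,[0.4,-0.03,0],[0,0,0]],[1,[0.2,-0.03,0],[0,0,0]]]'
python3 -m crank '[[1,[0.2,0,0],[0,0,0]],[1,[0.1,0,0],[0,0,-0.1]],[1,[0,0,0],[0,0,0]],[1,[0,0,0],[0,0,0]]]'
python3 - <<'E'
from h import *
goal(.5067,-.4118,.23,187)
c=r.capture('scene'); crop(c,300,80,500,220,3.8,'s5.png')
c=r.capture('wrist'); cv2.imwrite('pics/w6.png',c['img'])
c=r.capture('top'); crop(c,300,150,440,250,5.5,'t6.png')
E
```

```text
time_s: 8.5
tcp_pos: [0.461, -0.0509, 0.2413]
ee_rot: [[0.038, -0.999, -0.002], [-0.999, -0.038, -0.0], [0.0, 0.002, -1.0]]
wrist_force: [0.7, -0.4, -1.2]
gripper_width: 0.308
time_s: 9.3
tcp_pos: [0.4962, -0.3507, 0.2402]
ee_rot: [[0.035, -0.999, -0.003], [-0.999, -0.035, 0.001], [-0.001, 0.003, -1.0]]
wrist_force: [0.1, -0.1, -2.2]
gripper_width: 0.306
time_s: 9.7
tcp_pos: [0.4977, -0.3777, 0.2411]
ee_rot: [[0.114, -0.993, -0.002], [-0.993, -0.114, 0.001], [-0.002, 0.002, -1.0]]
wrist_force: [-0.5, 0.1, -0.3]
gripper_width: 0.308
t 9.7 pos [ 0.4977 -0.3777  0.2411] yaw -173.45848267033315 w 0.308 F [-0.4592  0.0944 -0.2626]
shift [ 0.3491 -0.0513  0.1103] turn [ 0.0027  0.0022 -0.0102] rows>= 0.770286183740056
```

View pics/s5.png

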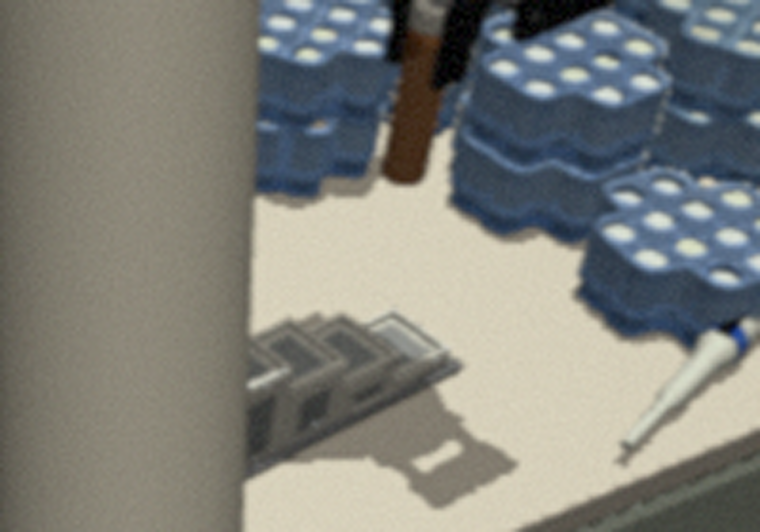

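View pics/w6.png

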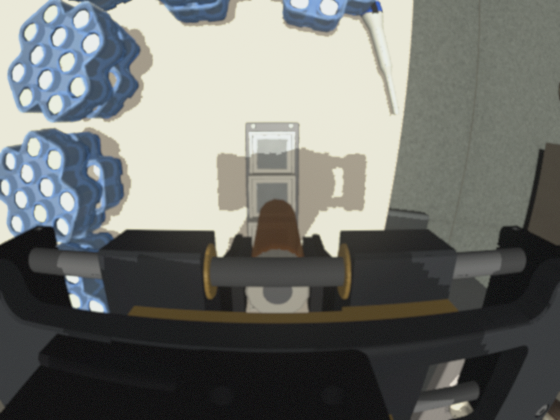

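View pics/t6.png

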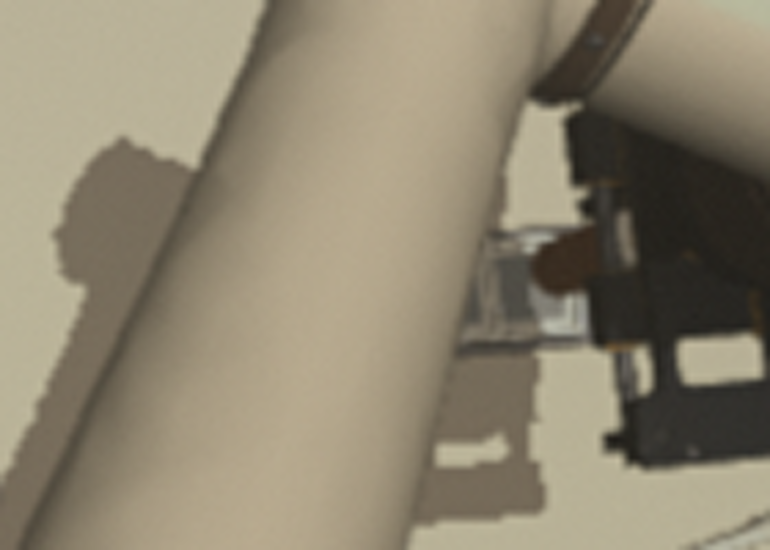

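```bash
python3 -m crank '[[1,[0.18,-0.03,0],[0,0,-0.01]],[1,[0.17,-0.02,0],[0,0,0]],[1,[0,0,0.2],[0,0,0]],[1,[0,0,0.3],[0,0,0]],[1,[0,0,0.3],[0,0,0]],[1,[0,0,0.3],[0,0,0]],[1,[0,0,0.1],[0,0,0]],[1,[0,0,0],[0,0,0]]]'
python3 - <<'E'
from h import *
goal(.5067,-.4118,.0885,187)
c=r.capture('wrist'); cv2.imwrite('pics/w7.png',c['img'])
E
```

```text
time_s: 10.65
tcp_pos: [0.5067, -0.4115, 0.1212]
ee_rot: [[0.124, -0.992, -0.003], [-0.992, -0.124, 0.001], [-0.002, 0.003, -1.0]]
wrist_force: [0.6, -0.5, -0.3]
gripper_width: 0.308
t 10.65 pos [ 0.5067 -0.4115  0.1212] yaw -172.8730738537418 w 0.308 F [ 0.5518 -0.5181 -0.3121]
shift [ 0.004  -0.0003  0.3269] turn [0.0036 0.0023 0.0028] rows>= 0.6810377115593784
```

View pics/w7.png

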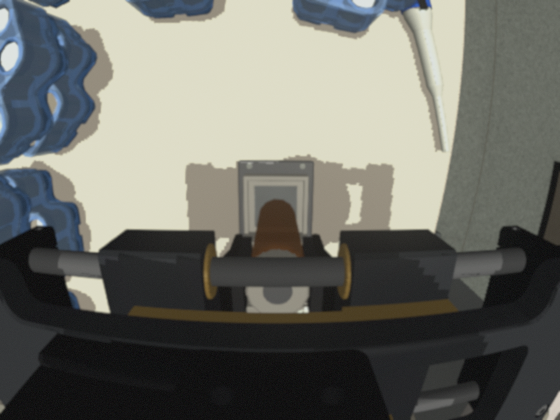

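```bash
python3 -m crank '[[1,[0,0,0.1],[0,0,0]],[1,[0,0,0.1],[0,0,0]],[1,[0,0,0.08],[0,0,0]],[1,[0,0,0.02],[0,0,0]],[1,[0,0,0],[0,0,0]],[1,[0,0,0],[0,0,0]]]'
python3 - <<'E'
from h import *
goal(.5067,-.4118,.0885,187)
E
```

```text
time_s: 11.3
tcp_pos: [0.5075, -0.4125, 0.0928]
ee_rot: [[0.124, -0.992, 0.0], [-0.992, -0.124, -0.0], [0.0, -0.0, -1.0]]
wrist_force: [-0.1, -0.8, -0.7]
gripper_width: 0.307
t 11.3 pos [ 0.5075 -0.4125  0.0928] yaw -172.89199211468474 w 0.307 F [-0.0944 -0.8191 -0.7139]
shift [-0.0079  0.0076  0.0433] turn [-0.0005 -0.0006  0.0024] rows>= 0.09294194791957901
```

```bash
python3 -m crank '[[1,[0,0,0.02],[0,0,0]],[1,[0,0,0.01],[0,0,0]],[1,[0,0,0],[0,0,0]]]'; python3 -m crank '[[1,[0,0,0.01],[0,0,0]],[1,[0,0,0],[0,0,0]],[1,[0,0,0],[0,0,0]]]'
python3 - <<'E'
from h import *
goal(.5067,-.4118,.0885,187)
c=r.capture('scene'); crop(c,300,80,500,220,3.8,'s6.png')
E
```

```text
time_s: 11.6
tcp_pos: [0.5073, -0.4122, 0.0895]
ee_rot: [[0.124, -0.992, -0.0], [-0.992, -0.124, 0.0], [-0.0, 0.0, -1.0]]
wrist_force: [0.8, 0.2, -0.7]
gripper_width: 0.309
time_s: 11.9
tcp_pos: [0.5073, -0.4123, 0.0885]
ee_rot: [[0.124, -0.992, 0.0], [-0.992, -0.124, 0.0], [-0.0, -0.0, -1.0]]
wrist_force: [0.1, -0.0, -0.8]
gripper_width: 0.306
t 11.9 pos [ 0.5073 -0.4123  0.0885] yaw -172.89936794955568 w 0.306 F [ 0.1455 -0.0322 -0.8427]
shift [-0.0056  0.0057  0.0005] turn [-0.      0.      0.0022] rows>= 0.01664019021518877
```

View pics/s6.png

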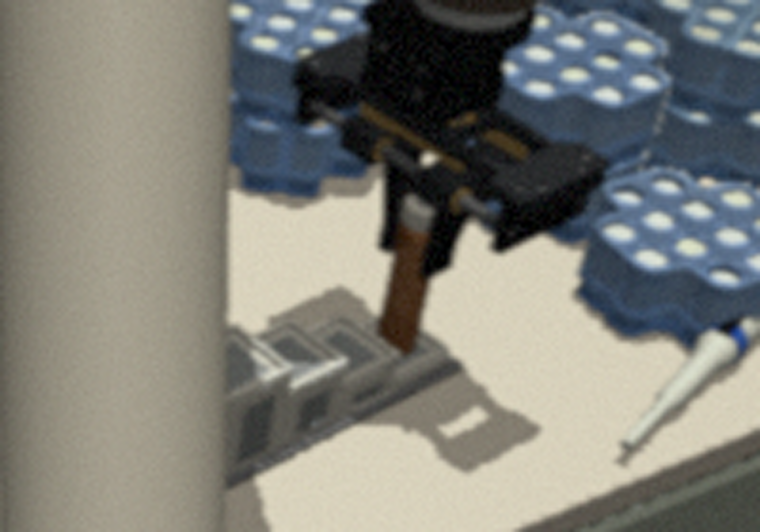

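```bash
python3 -m crank '[[1,[0,0,0.01],[0,0,0]],[1,[0,0,0],[0,0,0]]]'; python3 -m crank '[[1,[0,0,0.01],[0,0,0]],[1,[0,0,0],[0,0,0]]]'
```

```text
time_s: 12.15
tcp_pos: [0.5075, -0.4125, 0.0885]
ee_rot: [[0.124, -0.992, 0.0], [-0.992, -0.124, -0.001], [0.001, -0.0, -1.0]]
wrist_force: [-1.4, 0.7, 3.8]
gripper_width: 0.308
time_s: 12.35
tcp_pos: [0.5076, -0.4128, 0.0885]
ee_rot: [[0.124, -0.992, 0.001], [-0.992, -0.124, -0.001], [0.002, -0.001, -1.0]]
wrist_force: [-1.1, 1.3, 7.6]
gripper_width: 0.306
```

```bash
python3 -m crank '[[1,[0,0,-0.02],[0,0,0]],[-1,[0,0,0],[0,0,0]],[-1,[0,0,0],[0,0,0]],[-1,[0,0,0],[0,0,0]],[-1,[0,0,0],[0,0,0]],[-1,[0,0,0],[0,0,0]],[-1,[0,0,0],[0,0,0]],[-1,[0,0,0],[0,0,0]]]';python3 -m crank '[[-1,[0,0,-0.1],[0,0,0]],[-1,[0,0,-0.2],[0,0,0]],[-1,[0,0,-0.3],[0,0,0]],[-1,[0,0,-0.3],[0,0,0]],[-1,[0,0,-0.4],[0,0,0]],[-1,[0,0,-0.2],[0,0,0]],[-1,[0,0,0],[0,0,0]]]'
python3 - <<'E'
from h import *
goal(.4320,.1099,.22,182)
c=r.capture('wrist'); cv2.imwrite('pics/w8.png',c['img'])
c=r.capture('scene'); crop(c,300,80,500,220,3.8,'s7.png')
E
```

```text
time_s: 13.15
tcp_pos: [0.5073, -0.4123, 0.0885]
ee_rot: [[0.124, -0.992, -0.0], [-0.992, -0.124, 0.0], [-0.0, 0.0, -1.0]]
wrist_force: [0.2, 0.3, 0.6]
gripper_width: 0.857
time_s: 13.85
tcp_pos: [0.5089, -0.4135, 0.2441]
ee_rot: [[0.124, -0.992, 0.008], [-0.992, -0.124, -0.005], [0.006, -0.007, -1.0]]
wrist_force: [0.8, -1.0, 0.5]
gripper_width: 0.998
t 13.85 pos [ 0.5089 -0.4135  0.2441] yaw -172.8702254912084 w 0.998 F [ 0.7919 -0.955   0.4936]
shift [-5.2903  0.1156  0.2073] turn [-0.0098 -0.0076  0.114 ] rows>= 11.03264115445701
```

View pics/s7.png

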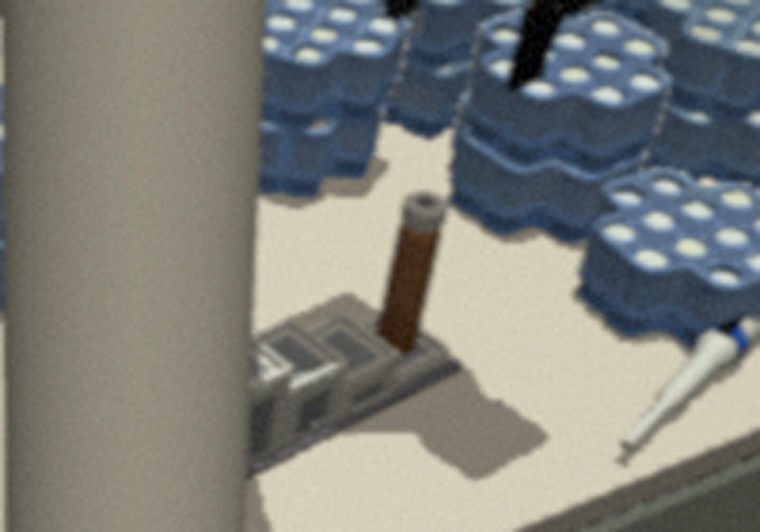

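View pics/w8.png

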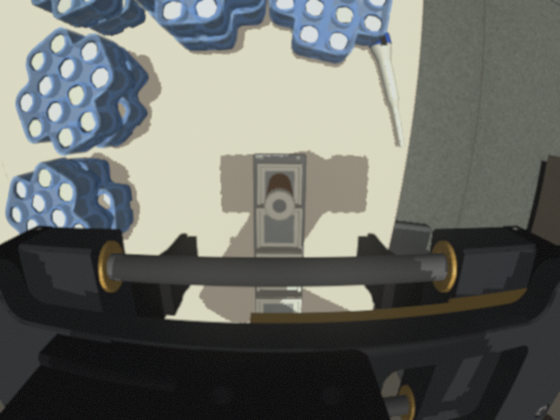

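```bash
python3 -m crank '[[-1,[-0.3,0,0],[0,0,0]],[-1,[-0.45,0.01,0],[0,0,0]],[-1,[-0.45,0.01,0],[0,0,0]],[-1,[-0.45,0.01,0],[0,0,0]],[-1,[-0.45,0.01,0],[0,0,0]],[-1,[-0.45,0.01,0],[0,0,0]],[-1,[-0.45,0.01,0],[0,0,0]],[-1,[-0.45,0.01,0],[0,0,0]]]';python3 -m crank '[[-1,[-0.45,0.01,0],[0,0,0]],[-1,[-0.45,0.01,0],[0,0,0]],[-1,[-0.45,0.01,0],[0,0,0]],[-1,[-0.3,0,0],[0,0,0]],[-1,[-0.1,0,0],[0,0,0.114]],[-1,[0,0,0],[0,0,0]],[-1,[0,0,0],[0,0,0]]]'
python3 - <<'E'
from h import *
goal(.4320,.1099,.0665,182)
E
```

```text
time_s: 14.75
tcp_pos: [0.4562, -0.0693, 0.2372]
ee_rot: [[0.123, -0.992, -0.003], [-0.992, -0.123, -0.0], [-0.0, 0.003, -1.0]]
wrist_force: [1.3, 1.0, -0.2]
gripper_width: 1.003
time_s: 15.45
tcp_pos: [0.4325, 0.1021, 0.2376]
ee_rot: [[0.037, -0.999, -0.002], [-0.999, -0.037, -0.001], [0.001, 0.002, -1.0]]
wrist_force: [-0.1, 0.4, 0.7]
gripper_width: 1.001
t 15.45 pos [0.4325 0.1021 0.2376] yaw -177.90626495075352 w 1.001 F [-0.0824  0.396   0.7452]
shift [-0.08   -0.0012  1.7111] turn [ 0.0026 -0.0014  0.0021] rows>= 3.5687077469480264
```

```bash
python3 -m crank '[[-1,[-0.08,0,0.2],[0,0,0]],[-1,[0,0,0.3],[0,0,0]],[-1,[0,0,0.3],[0,0,0]],[-1,[0,0,0.3],[0,0,0]],[-1,[0,0,0.3],[0,0,0]],[-1,[0,0,0.2],[0,0,0]],[-1,[0,0,0.1],[0,0,0]],[-1,[0,0,0],[0,0,0]]]';python3 -m crank '[[-1,[0,0,0],[0,0,0]],[-1,[0,0,0],[0,0,0]]]'
python3 - <<'E'
from h import *
goal(.4320,.1099,.066,182)
c=r.capture('scene'); crop(c,60,150,300,320,3.3,'s8.png')
c=r.capture('wrist'); cv2.imwrite('pics/w9.png',c['img'])
E
```

```text
time_s: 16.25
tcp_pos: [0.4322, 0.1092, 0.0674]
ee_rot: [[0.034, -0.999, -0.003], [-0.999, -0.034, -0.002], [0.002, 0.003, -1.0]]
wrist_force: [-0.3, -1.3, -0.5]
gripper_width: 1.001
time_s: 16.45
tcp_pos: [0.4337, 0.1108, 0.0696]
ee_rot: [[0.035, -0.999, 0.002], [-0.999, -0.035, 0.001], [-0.001, -0.002, -1.0]]
wrist_force: [0.3, -0.3, -0.2]
gripper_width: 1.0
t 16.45 pos [0.4337 0.1108 0.0696] yaw -178.01994461745412 w 1.0 F [ 0.2712 -0.2942 -0.1767]
shift [0.0082 0.0173 0.0364] turn [-0.0028  0.0016 -0.0004] rows>= 0.08562921327802539
```

View pics/s8.png

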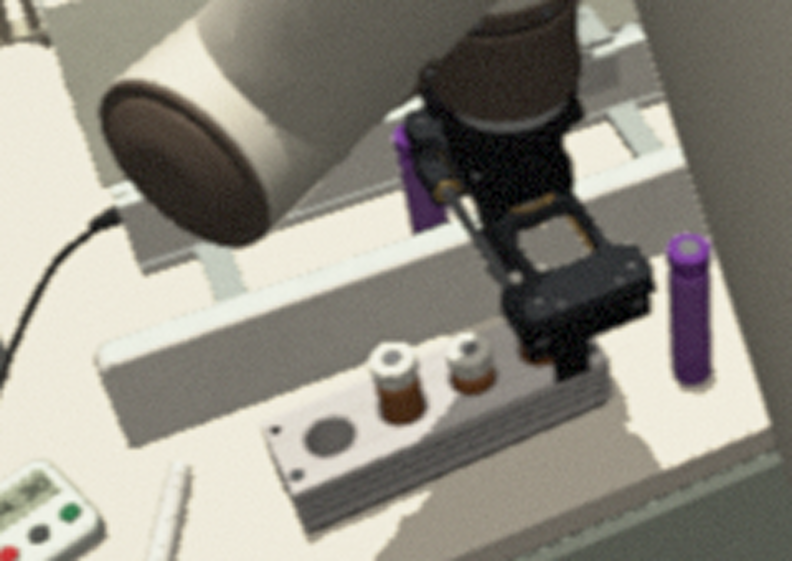

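View pics/w9.png

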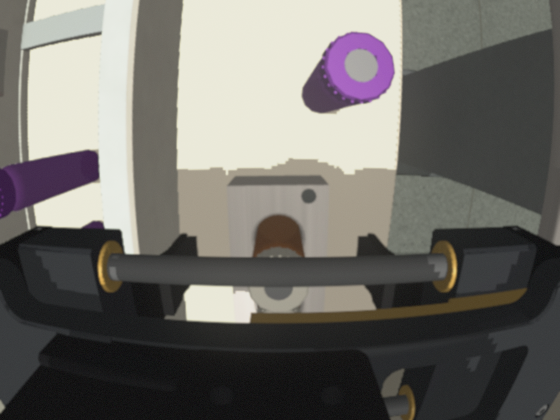

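```bash
python3 -m crank '[[1,[0,0,0],[0,0,0]],[1,[0,0,0],[0,0,0]],[1,[0,0,0],[0,0,0]],[1,[0,0,0],[0,0,0]],[1,[0,0,0],[0,0,0]],[1,[0,0,0],[0,0,0]],[1,[0,0,0],[0,0,0]],[1,[0,0,0],[0,0,0]]]';python3 -m crank '[[1,[0,0,0],[0,0,0]],[1,[0,0,0],[0,0,0]],[1,[0,0,0],[0,0,0]]]'
```

```text
time_s: 17.35
tcp_pos: [0.4328, 0.1105, 0.0685]
ee_rot: [[0.034, -0.999, -0.0], [-0.999, -0.034, -0.0], [0.0, 0.0, -1.0]]
wrist_force: [-0.0, -0.7, 0.1]
gripper_width: 0.359
time_s: 17.65
tcp_pos: [0.4328, 0.1105, 0.0685]
ee_rot: [[0.034, -0.999, 0.0], [-0.999, -0.034, 0.0], [-0.0, -0.0, -1.0]]
wrist_force: [0.7, 0.8, 0.3]
gripper_width: 0.301
```

```bash
python3 -m crank '[[1,[0,0,-0.05],[0,0,0]],[1,[0,0,-0.1],[0,0,0]],[1,[0,0,-0.1],[0,0,0]],[1,[0,0,-0.15],[0,0,0]],[1,[0,0,-0.15],[0,0,0]],[1,[0,0,-0.25],[0,0,0]],[1,[0,0,-0.25],[0,0,0]],[1,[0,0,-0.25],[0,0,0]]]';python3 -m crank '[[1,[0,0,-0.2],[0,0,0]],[1,[0,0,-0.1],[0,0,0]],[1,[0,0,0],[0,0,0]],[1,[0,0,0],[0,0,0]]]'
python3 - <<'E'
from h import *
goal(.5009,-.3621,.23,187)
c=r.capture('scene'); crop(c,60,150,300,320,3.3,'s9.png')
E
```

```text
time_s: 18.45
tcp_pos: [0.4327, 0.1104, 0.2006]
ee_rot: [[0.034, -0.999, 0.001], [-0.999, -0.034, 0.001], [-0.001, -0.001, -1.0]]
wrist_force: [1.5, -0.6, -0.6]
gripper_width: 0.303
time_s: 18.85
tcp_pos: [0.4322, 0.1102, 0.228]
ee_rot: [[0.034, -0.999, -0.001], [-0.999, -0.034, -0.0], [0.0, 0.001, -1.0]]
wrist_force: [-0.8, 0.5, -1.6]
gripper_width: 0.304
t 18.85 pos [0.4322 0.1102 0.228 ] yaw -178.0467211001223 w 0.304 F [-0.8475  0.4921 -1.649 ]
shift [ 4.7441 -0.5252 -0.0206] turn [ 0.0014  0.     -0.1121] rows>= 9.944118691261318
```

View pics/s9.png

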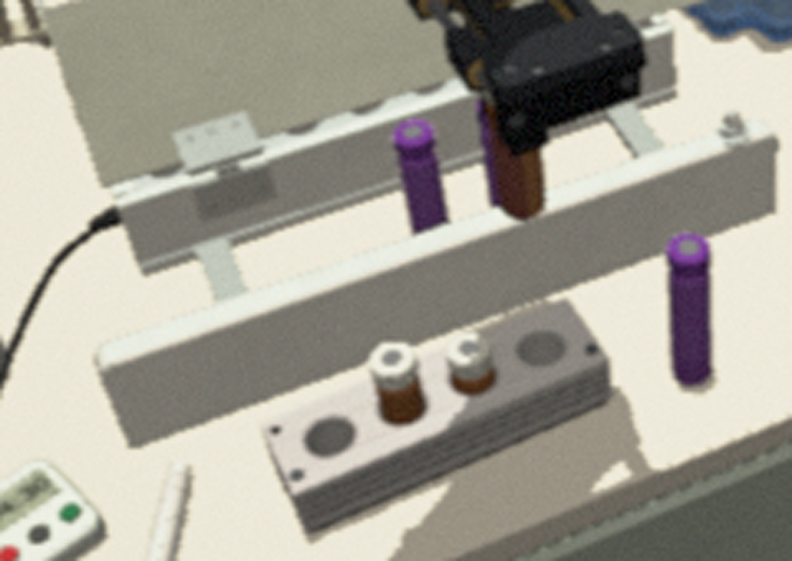

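```bash
python3 -m crank '[[1,[0.2,-0.04,0],[0,0,0]],[1,[0.4,-0.04,0],[0,0,0]],[1,[0.4,-0.04,0],[0,0,0]],[1,[0.4,-0.04,0],[0,0,0]],[1,[0.4,-0.04,0],[0,0,0]],[1,[0.4,-0.04,0],[0,0,0]],[1,[0.4,-0.04,0],[0,0,0]],[1,[0.4,-0.04,0],[0,0,0]]]';python3 -m crank '[[1,[0.4,-0.04,0],[0,0,0]],[1,[0.4,-0.04,0],[0,0,0]],[1,[0.4,-0.04,0],[0,0,0]],[1,[0.3,-0.04,0],[0,0,0]],[1,[0.2,-0.04,0],[0,0,-0.112]],[1,[0,0,0],[0,0,0]],[1,[0,0,0],[0,0,0]]]'
python3 - <<'E'
from h import *
goal(.5009,-.3621,.0925,187)
c=r.capture('wrist'); cv2.imwrite('pics/w10.png',c['img'])
E
```

```text
time_s: 19.7
tcp_pos: [0.4745, -0.1898, 0.2271]
ee_rot: [[0.034, -0.999, -0.003], [-0.999, -0.034, 0.0], [-0.001, 0.003, -1.0]]
wrist_force: [0.6, 0.9, -0.2]
gripper_width: 0.305
time_s: 20.4
tcp_pos: [0.5003, -0.3572, 0.2267]
ee_rot: [[0.12, -0.993, -0.003], [-0.993, -0.12, 0.002], [-0.002, 0.003, -1.0]]
wrist_force: [-0.2, 0.4, -0.3]
gripper_width: 0.306
t 20.4 pos [ 0.5003 -0.3572  0.2267] yaw -173.10613489851477 w 0.306 F [-0.2261  0.3557 -0.3023]
shift [ 0.0521 -0.0045  1.3414] turn [ 0.0037  0.0027 -0.0024] rows>= 2.796766310495777
```

View pics/w10.png

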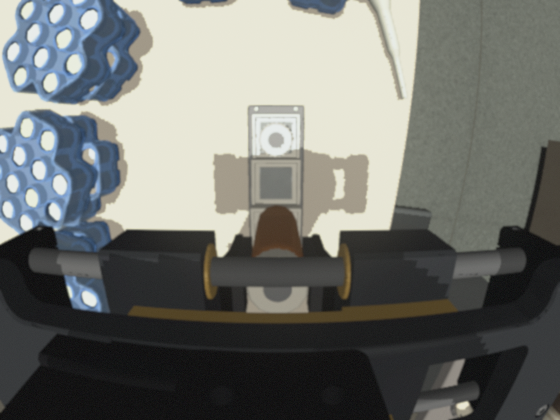

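```bash
python3 -m crank '[[1,[0.05,0,0.1],[0,0,0]],[1,[0,0,0.25],[0,0,0]],[1,[0,0,0.25],[0,0,0]],[1,[0,0,0.25],[0,0,0]],[1,[0,0,0.2],[0,0,0]],[1,[0,0,0.15],[0,0,0]],[1,[0,0,0.07],[0,0,0]],[1,[0,0,0],[0,0,0]]]';python3 -m crank '[[1,[0,0,0],[0,0,0]],[1,[0,0,0],[0,0,0]]]'
python3 - <<'E'
from h import *
goal(.5009,-.3621,.0925,187)
c=r.capture('wrist'); cv2.imwrite('pics/w11.png',c['img'])
E
```

```text
time_s: 21.25
tcp_pos: [0.5009, -0.3616, 0.1003]
ee_rot: [[0.123, -0.992, -0.002], [-0.992, -0.123, 0.001], [-0.001, 0.002, -1.0]]
wrist_force: [0.7, -0.4, -0.4]
gripper_width: 0.306
time_s: 21.45
tcp_pos: [0.5023, -0.3626, 0.1027]
ee_rot: [[0.122, -0.992, 0.002], [-0.992, -0.122, -0.001], [0.001, -0.002, -1.0]]
wrist_force: [0.0, -0.4, 0.4]
gripper_width: 0.306
t 21.45 pos [ 0.5023 -0.3626  0.1027] yaw -172.96467268624338 w 0.306 F [ 0.0342 -0.4022  0.4082]
shift [-0.0065  0.0137  0.102 ] turn [-0.0024 -0.0016  0.0008] rows>= 0.21479988398794758
```

View pics/w11.png

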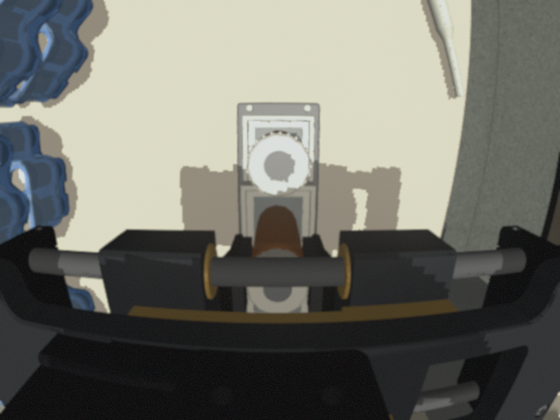

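```bash
python3 -m crank '[[1,[0,0.01,0.04],[0,0,0]],[1,[0,0,0.04],[0,0,0]],[1,[0,0,0],[0,0,0]],[1,[0,0,0],[0,0,0]],[1,[0,0,0],[0,0,0]]]'; python3 -m crank '[[1,[0,0,0.01],[0,0,0]],[1,[0,0,0],[0,0,0]]]'; python3 -m crank '[[1,[0,0,0.01],[0,0,0]],[1,[0,0,0],[0,0,0]]]'
```

```text
time_s: 22.0
tcp_pos: [0.5007, -0.3626, 0.0936]
ee_rot: [[0.122, -0.993, 0.0], [-0.993, -0.122, -0.0], [0.0, -0.0, -1.0]]
wrist_force: [-0.7, -0.2, -0.4]
gripper_width: 0.304
time_s: 22.2
tcp_pos: [0.5007, -0.3626, 0.0926]
ee_rot: [[0.122, -0.993, 0.0], [-0.993, -0.122, -0.0], [0.0, -0.0, -1.0]]
wrist_force: [-0.0, -0.0, -1.0]
gripper_width: 0.302
time_s: 22.4
tcp_pos: [0.5008, -0.3628, 0.0925]
ee_rot: [[0.122, -0.992, 0.001], [-0.992, -0.122, -0.001], [0.001, -0.001, -1.0]]
wrist_force: [-1.1, 0.3, 4.7]
gripper_width: 0.306
```

```bash
python3 -m crank '[[1,[0,0,-0.008],[0,0,0]],[-1,[0,0,0],[0,0,0]],[-1,[0,0,0],[0,0,0]],[-1,[0,0,0],[0,0,0]],[-1,[0,0,0],[0,0,0]],[-1,[0,0,0],[0,0,0]],[-1,[0,0,0],[0,0,0]],[-1,[0,0,0],[0,0,0]]]';python3 -m crank '[[-1,[0,0,-0.1],[0,0,0]],[-1,[0,0,-0.2],[0,0,0]],[-1,[0,0,-0.3],[0,0,0]],[-1,[0,0,-0.3],[0,0,0]],[-1,[0,0,-0.4],[0,0,0]],[-1,[0,0,-0.1],[0,0,0]],[-1,[0,0,0],[0,0,0]]]'
python3 - <<'E'
from h import *
goal(.4278,.2025,.22,182)
c=r.capture('wrist'); cv2.imwrite('pics/w12.png',c['img'])
c=r.capture('scene'); crop(c,300,80,500,220,3.8,'s10.png')
E
```

```text
time_s: 23.2
tcp_pos: [0.5006, -0.3625, 0.0923]
ee_rot: [[0.122, -0.993, -0.0], [-0.993, -0.122, 0.0], [-0.0, -0.0, -1.0]]
wrist_force: [0.1, 0.5, 0.4]
gripper_width: 0.855
time_s: 23.9
tcp_pos: [0.5016, -0.363, 0.2355]
ee_rot: [[0.122, -0.992, 0.006], [-0.993, -0.122, -0.002], [0.003, -0.005, -1.0]]
wrist_force: [-0.2, 1.2, -0.2]
gripper_width: 0.998
t 23.9 pos [ 0.5016 -0.363   0.2355] yaw -172.98157091789517 w 0.998 F [-0.1982  1.1563 -0.2342]
shift [-5.7033  0.0424  0.1374] turn [-0.0068 -0.0036  0.1115] rows>= 11.885675547616593
```

View pics/s10.png

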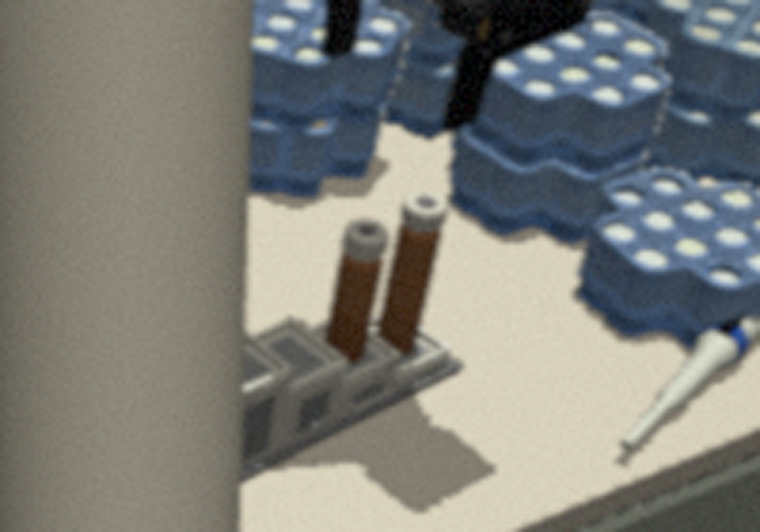

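View pics/w12.png

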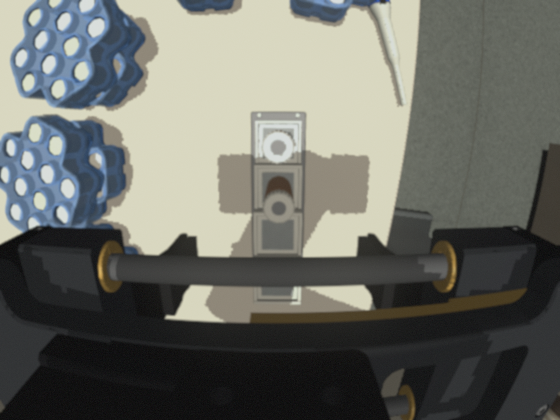

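```bash
python3 -m crank '[[-1,[-0.3,0,0],[0,0,0]],[-1,[-0.45,0,0],[0,0,0]],[-1,[-0.45,0,0],[0,0,0]],[-1,[-0.45,0,0],[0,0,0]],[-1,[-0.45,0,0],[0,0,0]],[-1,[-0.45,0,0],[0,0,0]],[-1,[-0.45,0,0],[0,0,0]],[-1,[-0.45,0.01,0],[0,0,0]]]';python3 -m crank '[[-1,[-0.45,0.01,0],[0,0,0]],[-1,[-0.45,0.01,0],[0,0,0]],[-1,[-0.45,0.01,0],[0,0,0]],[-1,[-0.45,0.01,0],[0,0,0]],[-1,[-0.4,0,0],[0,0,0]],[-1,[-0.05,0,0],[0,0,0.112]],[-1,[0,0,0],[0,0,0]],[-1,[0,0,0],[0,0,0]]]'
python3 - <<'E'
from h import *
goal(.4278,.2025,.054,182)
E
```

```text
time_s: 24.8
tcp_pos: [0.4559, -0.0188, 0.2306]
ee_rot: [[0.122, -0.993, -0.004], [-0.993, -0.122, -0.001], [0.0, 0.004, -1.0]]
wrist_force: [1.3, -0.5, -0.1]
gripper_width: 1.004
time_s: 25.6
tcp_pos: [0.4254, 0.2019, 0.231]
ee_rot: [[0.036, -0.999, -0.002], [-0.999, -0.036, -0.002], [0.002, 0.002, -1.0]]
wrist_force: [-0.1, -0.7, 0.7]
gripper_width: 0.996
t 25.6 pos [0.4254 0.2019 0.231 ] yaw -177.9302396862186 w 0.996 F [-0.0769 -0.7241  0.6614]
shift [-0.0084 -0.0285  1.7701] turn [ 0.0031 -0.0025  0.0016] rows>= 3.6883189615102405
```

```bash
python3 -m crank '[[-1,[0,-0.015,0.2],[0,0,0]],[-1,[0,0,0.3],[0,0,0]],[-1,[0,0,0.3],[0,0,0]],[-1,[0,0,0.3],[0,0,0]],[-1,[0,0,0.3],[0,0,0]],[-1,[0,0,0.2],[0,0,0]],[-1,[0,0,0.1],[0,0,0]],[-1,[0,0,0],[0,0,0]]]';python3 -m crank '[[-1,[0,0,0.05],[0,0,0]],[-1,[0,0,0],[0,0,0]],[-1,[0,0,0],[0,0,0]],[-1,[0,0,0],[0,0,0]],[-1,[0,0,0],[0,0,0]]]'
python3 - <<'E'
from h import *
goal(.4278,.2025,.053,182)
c=r.capture('wrist'); cv2.imwrite('pics/w13.png',c['img'])
E
```

```text
time_s: 26.4
tcp_pos: [0.427, 0.2012, 0.0612]
ee_rot: [[0.034, -0.999, -0.003], [-0.999, -0.034, -0.002], [0.002, 0.003, -1.0]]
wrist_force: [0.3, -0.4, -0.6]
gripper_width: 1.001
time_s: 26.9
tcp_pos: [0.4277, 0.2029, 0.0578]
ee_rot: [[0.035, -0.999, 0.001], [-0.999, -0.035, 0.001], [-0.001, -0.001, -1.0]]
wrist_force: [0.1, 0.1, 0.8]
gripper_width: 1.001
t 26.9 pos [0.4277 0.2029 0.0578] yaw -178.01352290478803 w 1.001 F [0.1407 0.068  0.8419]
shift [ 0.0043 -0.0003  0.0483] turn [-0.0011  0.001  -0.0003] rows>= 0.10107540125380239
```

View pics/w13.png

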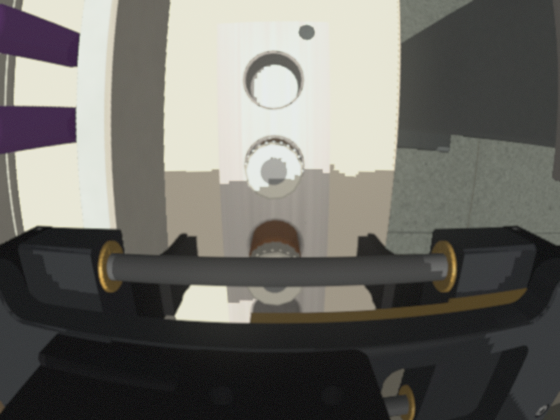

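```bash
python3 -m crank '[[-1,[0,0,0.04],[0,0,0]],[1,[0,0,0],[0,0,0]],[1,[0,0,0],[0,0,0]],[1,[0,0,0],[0,0,0]],[1,[0,0,0],[0,0,0]],[1,[0,0,0],[0,0,0]],[1,[0,0,0],[0,0,0]],[1,[0,0,0],[0,0,0]]]';python3 -m crank '[[1,[0,0,0],[0,0,0]],[1,[0,0,0],[0,0,0]],[1,[0,0,0],[0,0,0]],[1,[0,0,0],[0,0,0]]]'
```

```text
time_s: 27.75
tcp_pos: [0.4276, 0.2026, 0.0534]
ee_rot: [[0.034, -0.999, 0.0], [-0.999, -0.034, 0.0], [-0.0, -0.0, -1.0]]
wrist_force: [-0.0, -0.2, -0.2]
gripper_width: 0.448
time_s: 28.15
tcp_pos: [0.4276, 0.2027, 0.0534]
ee_rot: [[0.034, -0.999, 0.0], [-0.999, -0.034, 0.0], [-0.0, -0.0, -1.0]]
wrist_force: [-0.2, -0.6, -0.2]
gripper_width: 0.302
```

```bash
python3 -m crank '[[1,[0,0,-0.05],[0,0,0]],[1,[0,0,-0.1],[0,0,0]],[1,[0,0,-0.1],[0,0,0]],[1,[0,0,-0.15],[0,0,0]],[1,[0,0,-0.15],[0,0,0]],[1,[0,0,-0.25],[0,0,0]],[1,[0,0,-0.25],[0,0,0]],[1,[0,0,-0.25],[0,0,0]]]';python3 -m crank '[[1,[0,0,-0.25],[0,0,0]],[1,[0,0,-0.2],[0,0,0]],[1,[0,0,0],[0,0,0]],[1,[0,0,0],[0,0,0]]]'
python3 - <<'E'
from h import *
goal(.495,-.3117,.23,187)
c=r.capture('scene'); crop(c,60,150,300,320,3.3,'s11.png')
E
```

```text
time_s: 28.95
tcp_pos: [0.4273, 0.2024, 0.1854]
ee_rot: [[0.034, -0.999, 0.001], [-0.999, -0.034, 0.001], [-0.001, -0.001, -1.0]]
wrist_force: [0.5, 0.4, -0.8]
gripper_width: 0.306
time_s: 29.35
tcp_pos: [0.4271, 0.2025, 0.2287]
ee_rot: [[0.034, -0.999, 0.0], [-0.999, -0.034, 0.001], [-0.001, -0.0, -1.0]]
wrist_force: [0.1, -0.7, -1.1]
gripper_width: 0.308
t 29.35 pos [0.4271 0.2025 0.2287] yaw -178.04725808549668 w 0.308 F [ 0.0896 -0.6794 -1.1423]
shift [ 5.1619 -0.503  -0.0183] turn [-0.0004  0.0014 -0.1122] rows>= 10.804920844442105
```

View pics/s11.png

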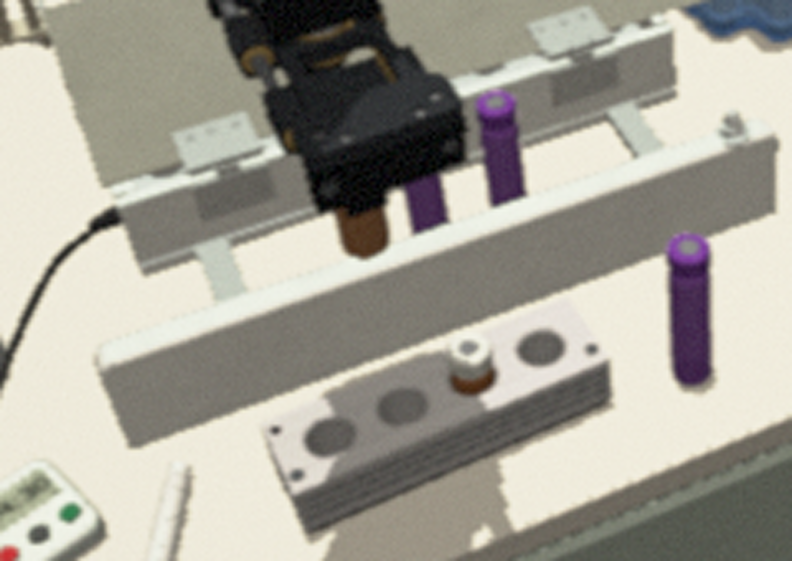

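```bash
python3 -m crank '[[1,[0.2,-0.04,0],[0,0,0]],[1,[0.4,-0.04,0],[0,0,0]],[1,[0.4,-0.04,0],[0,0,0]],[1,[0.4,-0.04,0],[0,0,0]],[1,[0.4,-0.04,0],[0,0,0]],[1,[0.4,-0.04,0],[0,0,0]],[1,[0.4,-0.04,0],[0,0,0]],[1,[0.4,-0.04,0],[0,0,0]]]';python3 -m crank '[[1,[0.4,-0.04,0],[0,0,0]],[1,[0.4,-0.04,0],[0,0,0]],[1,[0.4,-0.04,0],[0,0,0]],[1,[0.4,-0.04,0],[0,0,0]],[1,[0.36,-0.02,0],[0,0,0]],[1,[0.2,0,0],[0,0,-0.112]],[1,[0,0,0],[0,0,0]],[1,[0,0,0],[0,0,0]]]'
python3 - <<'E'
from h import *
goal(.495,-.3117,.0954,187)
c=r.capture('wrist'); cv2.imwrite('pics/w14.png',c['img'])
E
```

```text
time_s: 30.2
tcp_pos: [0.4689, -0.0977, 0.2271]
ee_rot: [[0.034, -0.999, -0.003], [-0.999, -0.034, -0.0], [-0.0, 0.003, -1.0]]
wrist_force: [1.1, 0.0, -0.7]
gripper_width: 0.305
time_s: 31.0
tcp_pos: [0.4944, -0.3111, 0.2267]
ee_rot: [[0.12, -0.993, -0.003], [-0.993, -0.12, 0.001], [-0.002, 0.003, -1.0]]
wrist_force: [0.1, -0.4, -0.5]
gripper_width: 0.304
t 31.0 pos [ 0.4944 -0.3111  0.2267] yaw -173.11281859991897 w 0.304 F [ 0.088  -0.3945 -0.5329]
shift [ 0.0085 -0.0086  1.3131] turn [ 0.0036  0.0023 -0.0025] rows>= 2.7357051724015444
```

View pics/w14.png

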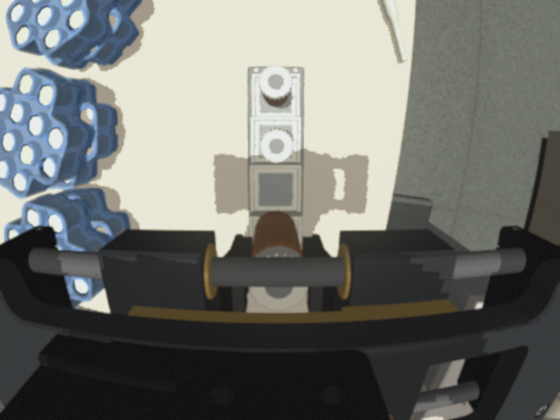

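```bash
python3 -m crank '[[1,[0,0,0.1],[0,0,0]],[1,[0,0,0.25],[0,0,0]],[1,[0,0,0.25],[0,0,0]],[1,[0,0,0.25],[0,0,0]],[1,[0,0,0.2],[0,0,0]],[1,[0,0,0.15],[0,0,0]],[1,[0,0,0.04],[0,0,0]],[1,[0,0,0],[0,0,0]]]';python3 -m crank '[[1,[0,0,0],[0,0,0]],[1,[0,0,0],[0,0,0]],[1,[0,0,0],[0,0,0]],[1,[0,0,0],[0,0,0]]]'
python3 - <<'E'
from h import *
goal(.495,-.3117,.0954,187)
E
```

```text
time_s: 31.85
tcp_pos: [0.495, -0.3105, 0.1037]
ee_rot: [[0.123, -0.992, -0.002], [-0.992, -0.123, 0.0], [-0.001, 0.001, -1.0]]
wrist_force: [0.3, -0.3, 0.3]
gripper_width: 0.302
time_s: 32.25
tcp_pos: [0.4955, -0.3114, 0.1049]
ee_rot: [[0.122, -0.993, 0.001], [-0.993, -0.122, -0.0], [0.0, -0.001, -1.0]]
wrist_force: [0.2, -0.6, -0.5]
gripper_width: 0.302
t 32.25 pos [ 0.4955 -0.3114  0.1049] yaw -172.99037551934973 w 0.302 F [ 0.169  -0.6413 -0.4553]
shift [0.0019 0.0058 0.0954] turn [-0.0014 -0.0006  0.0002] rows>= 0.19913102204568842
```

```bash
python3 -m crank '[[1,[0,0,0.04],[0,0,0]],[1,[0,0,0.04],[0,0,0]],[1,[0,0,0],[0,0,0]],[1,[0,0,0],[0,0,0]]]'; python3 -m crank '[[1,[0,0,0.01],[0,0,0]],[1,[0,0,0],[0,0,0]]]'; python3 -m crank '[[1,[0,0,0.01],[0,0,0]],[1,[0,0,0],[0,0,0]]]'
```

```text
time_s: 32.65
tcp_pos: [0.4951, -0.3113, 0.096]
ee_rot: [[0.122, -0.993, -0.001], [-0.993, -0.122, 0.0], [-0.0, 0.001, -1.0]]
wrist_force: [0.6, 0.4, -0.8]
gripper_width: 0.308
time_s: 32.85
tcp_pos: [0.4954, -0.3114, 0.0954]
ee_rot: [[0.122, -0.993, 0.0], [-0.993, -0.122, -0.0], [0.0, -0.0, -1.0]]
wrist_force: [0.7, 0.6, 0.2]
gripper_width: 0.3
time_s: 33.05
tcp_pos: [0.4955, -0.3115, 0.0953]
ee_rot: [[0.122, -0.992, 0.0], [-0.992, -0.122, -0.001], [0.001, -0.0, -1.0]]
wrist_force: [-0.7, 1.4, 4.3]
gripper_width: 0.307
```

Contact felt at the predicted height; release and retreat.

```bash
python3 -m crank '[[1,[0,0,-0.008],[0,0,0]],[-1,[0,0,0],[0,0,0]],[-1,[0,0,0],[0,0,0]],[-1,[0,0,0],[0,0,0]],[-1,[0,0,0],[0,0,0]],[-1,[0,0,0],[0,0,0]],[-1,[0,0,0],[0,0,0]],[-1,[0,0,0],[0,0,0]]]';python3 -m crank '[[-1,[0,0,-0.1],[0,0,0]],[-1,[0,0,-0.2],[0,0,0]],[-1,[0,0,-0.3],[0,0,0]],[-1,[0,0,-0.3],[0,0,0]],[-1,[0,0,-0.4],[0,0,0]],[-1,[0,0,-0.1],[0,0,0]],[-1,[0,0,0],[0,0,0]]]'
python3 - <<'E'
from h import *
goal(.4296,.156,.22,182)
c=r.capture('wrist'); cv2.imwrite('pics/w15.png',c['img'])
E
```

```text
time_s: 33.85
tcp_pos: [0.4953, -0.3113, 0.0951]
ee_rot: [[0.122, -0.993, -0.0], [-0.993, -0.122, 0.0], [-0.0, 0.0, -1.0]]
wrist_force: [-0.7, 0.6, 0.4]
gripper_width: 0.857
time_s: 34.55
tcp_pos: [0.4963, -0.3117, 0.2382]
ee_rot: [[0.122, -0.992, 0.006], [-0.993, -0.122, -0.002], [0.003, -0.005, -1.0]]
wrist_force: [0.3, 0.1, 0.1]
gripper_width: 1.001
t 34.55 pos [ 0.4963 -0.3117  0.2382] yaw -172.98390063803296 w 1.001 F [0.3065 0.1345 0.1254]
shift [-4.7241  0.0918  0.1689] turn [-0.007  -0.003   0.1115] rows>= 9.850069908371838
```

View pics/w15.png

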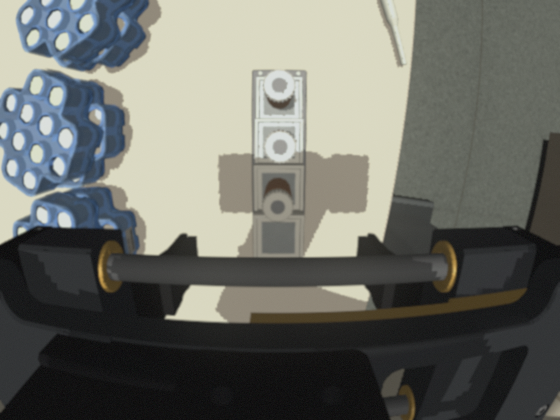

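```bash
python3 -m crank '[[-1,[-0.3,0,0],[0,0,0]],[-1,[-0.45,0.01,0],[0,0,0]],[-1,[-0.45,0.01,0],[0,0,0]],[-1,[-0.45,0.01,0],[0,0,0]],[-1,[-0.45,0.01,0],[0,0,0]],[-1,[-0.45,0,0],[0,0,0]],[-1,[-0.45,0,0],[0,0,0]],[-1,[-0.45,0.01,0],[0,0,0]]]';python3 -m crank '[[-1,[-0.45,0,0],[0,0,0]],[-1,[-0.45,0,0],[0,0,0]],[-1,[-0.3,0,0],[0,0,0]],[-1,[-0.07,0,0],[0,0,0.112]],[-1,[0,0,0],[0,0,0]],[-1,[0,0,0],[0,0,0]],[-1,[0,0,0],[0,0,0]]]'
python3 - <<'E'
from h import *
goal(.4296,.156,.054,182)
E
```

```text
time_s: 35.4
tcp_pos: [0.4466, 0.0318, 0.2335]
ee_rot: [[0.122, -0.993, -0.003], [-0.993, -0.122, -0.001], [0.001, 0.003, -1.0]]
wrist_force: [1.4, -0.1, 0.1]
gripper_width: 0.997
time_s: 36.1
tcp_pos: [0.4324, 0.1556, 0.2345]
ee_rot: [[0.034, -0.999, -0.001], [-0.999, -0.034, -0.001], [0.001, 0.001, -1.0]]
wrist_force: [-0.6, -0.1, -0.5]
gripper_width: 0.999
t 36.1 pos [0.4324 0.1556 0.2345] yaw -178.0246001191805 w 0.999 F [-0.6478 -0.0774 -0.4654]
shift [-0.0063  0.0257  1.8049] turn [ 0.0017 -0.0011 -0.0005] rows>= 3.760512371587217
```

```bash
python3 -m crank '[[-1,[0,0.03,0.2],[0,0,0]],[-1,[0,0,0.3],[0,0,0]],[-1,[0,0,0.3],[0,0,0]],[-1,[0,0,0.3],[0,0,0]],[-1,[0,0,0.3],[0,0,0]],[-1,[0,0,0.2],[0,0,0]],[-1,[0,0,0.1],[0,0,0]],[-1,[0,0,0],[0,0,0]]]';python3 -m crank '[[-1,[0,0,0.05],[0,0,0]],[-1,[0,0,0],[0,0,0]],[-1,[0,0,0],[0,0,0]],[-1,[0,0,0],[0,0,0]],[-1,[0,0,0],[0,0,0]],[-1,[0,0,0],[0,0,0]]]'
python3 - <<'E'
from h import *
goal(.4296,.156,.051,182)
c=r.capture('wrist'); cv2.imwrite('pics/w16.png',c['img'])
E
```

```text
time_s: 36.9
tcp_pos: [0.4292, 0.1553, 0.0641]
ee_rot: [[0.034, -0.999, -0.002], [-0.999, -0.034, -0.002], [0.002, 0.002, -1.0]]
wrist_force: [0.4, -0.6, 0.8]
gripper_width: 0.998
time_s: 37.5
tcp_pos: [0.4298, 0.1565, 0.0604]
ee_rot: [[0.035, -0.999, 0.0], [-0.999, -0.035, 0.0], [-0.0, -0.001, -1.0]]
wrist_force: [0.5, 0.2, 0.5]
gripper_width: 1.002
t 37.5 pos [0.4298 0.1565 0.0604] yaw -178.02036389100576 w 1.002 F [0.4802 0.1756 0.5396]
shift [0.0054 0.0022 0.0941] turn [-0.0006  0.0005 -0.0005] rows>= 0.1965072364496796
```

View pics/w16.png

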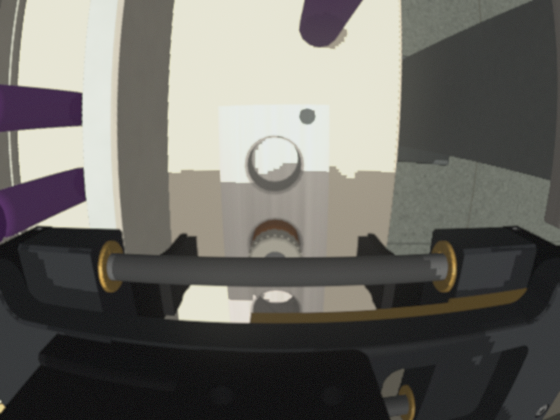

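```bash
python3 -m crank '[[-1,[0,0,0.05],[0,0,0]],[-1,[0,0,0.04],[0,0,0]],[-1,[0,0,0],[0,0,0]],[-1,[0,0,0],[0,0,0]],[-1,[0,0,0],[0,0,0]],[-1,[0,0,0],[0,0,0]]]'
```

```text
time_s: 38.15
tcp_pos: [0.4298, 0.1565, 0.0512]
ee_rot: [[0.034, -0.999, 0.0], [-0.999, -0.034, 0.0], [-0.0, -0.0, -1.0]]
wrist_force: [0.5, 0.7, -0.2]
gripper_width: 1.003
```

```bash
python3 -m crank '[[1,[0,0,0.01],[0,0,0]],[1,[0,0,0],[0,0,0]],[1,[0,0,0],[0,0,0]],[1,[0,0,0],[0,0,0]],[1,[0,0,0],[0,0,0]],[1,[0,0,0],[0,0,0]],[1,[0,0,0],[0,0,0]],[1,[0,0,0],[0,0,0]]]';python3 -m crank '[[1,[0,0,0],[0,0,0]],[1,[0,0,0],[0,0,0]],[1,[0,0,0],[0,0,0]],[1,[0,0,0],[0,0,0]]]'
```

```text
time_s: 38.95
tcp_pos: [0.4297, 0.1564, 0.0502]
ee_rot: [[0.034, -0.999, 0.0], [-0.999, -0.034, 0.0], [-0.0, -0.0, -1.0]]
wrist_force: [-0.1, 0.0, 0.8]
gripper_width: 0.354
time_s: 39.35
tcp_pos: [0.4298, 0.1565, 0.0502]
ee_rot: [[0.034, -0.999, 0.0], [-0.999, -0.034, 0.0], [-0.0, -0.0, -1.0]]
wrist_force: [-0.2, 0.2, 0.3]
gripper_width: 0.293
```

```bash
python3 -m crank '[[1,[0,0,-0.03],[0,0,0]],[1,[0,0,-0.05],[0,0,0]],[1,[0,0,-0.05],[0,0,0]],[1,[0,0,-0.1],[0,0,0]],[1,[0,0,-0.1],[0,0,0]],[1,[0,0,-0.15],[0,0,0]],[1,[0,0,-0.2],[0,0,0]],[1,[0,0,-0.2],[0,0,0]]]'
python3 - <<'E'
from h import *
goal(.4888,-.2624,.23,187)
c=r.capture('scene'); crop(c,60,150,300,320,3.3,'s12.png')
c=r.capture('wrist'); cv2.imwrite('pics/w17.png',c['img'])
E
```

```text
time_s: 40.15
tcp_pos: [0.4296, 0.1564, 0.1397]
ee_rot: [[0.034, -0.999, 0.0], [-0.999, -0.034, 0.0], [-0.0, -0.0, -1.0]]
wrist_force: [0.4, -0.5, -0.2]
gripper_width: 0.293
t 40.15 pos [0.4296 0.1564 0.1397] yaw -178.02406409560078 w 0.293 F [ 0.3538 -0.4582 -0.1826]
shift [ 4.2053 -0.4477 -0.9043] turn [-0.0004  0.0003 -0.1116] rows>= 9.00976483282513
```

View pics/s12.png

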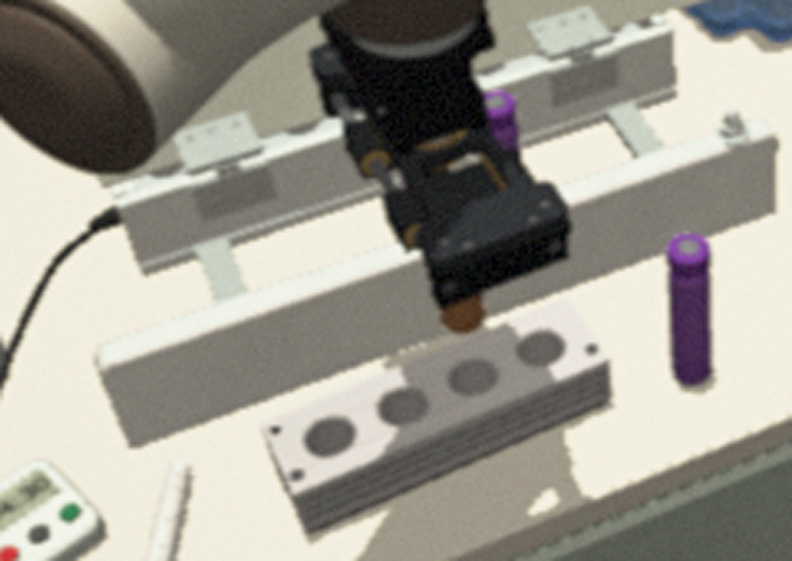

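View pics/w17.png

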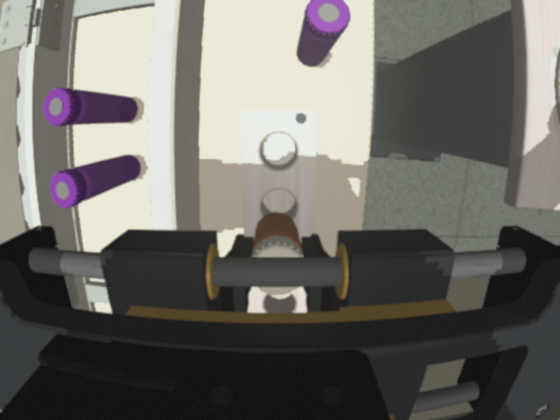

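```bash
python3 -m crank '[[1,[0,0,-0.3],[0,0,0]],[1,[0,0,-0.3],[0,0,0]],[1,[0,0,-0.3],[0,0,0]],[1,[0.2,-0.04,0],[0,0,0]],[1,[0.4,-0.04,0],[0,0,0]],[1,[0.4,-0.04,0],[0,0,0]],[1,[0.4,-0.04,0],[0,0,0]],[1,[0.4,-0.04,0],[0,0,0]]]';python3 -m crank '[[1,[0.4,-0.04,0],[0,0,0]],[1,[0.4,-0.04,0],[0,0,0]],[1,[0.4,-0.04,0],[0,0,0]],[1,[0.4,-0.04,0],[0,0,0]],[1,[0.4,-0.04,0],[0,0,0]],[1,[0.3,-0.04,0],[0,0,0]],[1,[0.1,0,0],[0,0,-0.112]],[1,[0,0,0],[0,0,0]]]'
python3 -m crank '[[1,[0,0,0],[0,0,0]],[1,[0,0,0],[0,0,0]]]'
python3 - <<'E'
from h import *
goal(.4888,-.2624,.1102,187)
c=r.capture('wrist'); cv2.imwrite('pics/w18.png',c['img'])
E
```

```text
time_s: 41.05
tcp_pos: [0.4553, -0.0243, 0.2279]
ee_rot: [[0.035, -0.999, -0.001], [-0.999, -0.035, 0.0], [-0.0, 0.001, -1.0]]
wrist_force: [1.6, 0.2, 0.0]
gripper_width: 0.294
time_s: 41.85
tcp_pos: [0.4875, -0.263, 0.227]
ee_rot: [[0.119, -0.993, -0.002], [-0.993, -0.119, 0.001], [-0.001, 0.002, -1.0]]
wrist_force: [-0.1, 0.6, -1.0]
gripper_width: 0.288
time_s: 42.05
tcp_pos: [0.4879, -0.261, 0.228]
ee_rot: [[0.122, -0.993, -0.0], [-0.993, -0.122, 0.0], [-0.0, 0.0, -1.0]]
wrist_force: [0.0, -0.2, 0.3]
gripper_width: 0.295
t 42.05 pos [ 0.4879 -0.261   0.228 ] yaw -173.00041248159224 w 0.295 F [ 0.0457 -0.2359  0.3449]
shift [ 0.0158 -0.0074  1.1783] turn [ 0.0004  0.0005 -0.    ] rows>= 2.455016628086104
```

View pics/w18.png

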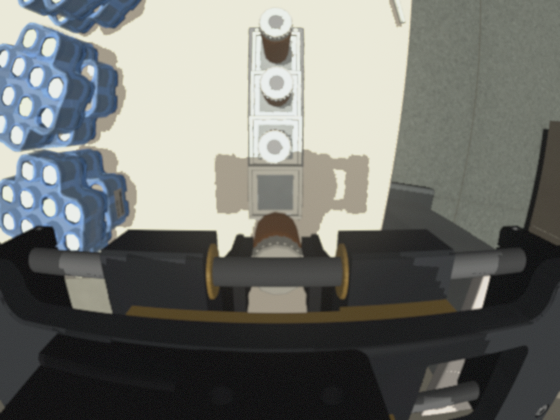

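```bash
python3 -m crank '[[1,[0.01,0,0.1],[0,0,0]],[1,[0,0,0.2],[0,0,0]],[1,[0,0,0.25],[0,0,0]],[1,[0,0,0.25],[0,0,0]],[1,[0,0,0.2],[0,0,0]],[1,[0,0,0.08],[0,0,0]],[1,[0,0,0],[0,0,0]],[1,[0,0,0],[0,0,0]]]';python3 -m crank '[[1,[0,0,0],[0,0,0]],[1,[0,0,0],[0,0,0]],[1,[0,0,0],[0,0,0]],[1,[0,0,0],[0,0,0]]]'
python3 - <<'E'
from h import *
goal(.4888,-.2624,.1102,187)
E
```

```text
time_s: 42.9
tcp_pos: [0.4889, -0.2629, 0.1209]
ee_rot: [[0.123, -0.992, 0.001], [-0.992, -0.123, -0.001], [0.001, -0.001, -1.0]]
wrist_force: [-0.1, -0.0, 0.7]
gripper_width: 0.291
time_s: 43.3
tcp_pos: [0.4884, -0.2629, 0.1206]
ee_rot: [[0.122, -0.993, 0.001], [-0.993, -0.122, -0.0], [0.0, -0.001, -1.0]]
wrist_force: [-0.1, 0.6, 0.0]
gripper_width: 0.29
t 43.3 pos [ 0.4884 -0.2629  0.1206] yaw -172.99057727325427 w 0.29 F [-0.1273  0.5824  0.0115]
shift [-0.0041 -0.0041  0.1041] turn [-0.0011 -0.0004  0.0002] rows>= 0.21711896853449453
```

```bash
python3 -m crank '[[1,[0,0,0.05],[0,0,0]],[1,[0,0,0.04],[0,0,0]],[1,[0,0,0],[0,0,0]],[1,[0,0,0],[0,0,0]]]'; python3 -m crank '[[1,[0,0,0.01],[0,0,0]],[1,[0,0,0],[0,0,0]],[1,[0,0,0],[0,0,0]]]'; python3 -m crank '[[1,[0,0,0.01],[0,0,0]],[1,[0,0,0],[0,0,0]]]'
```

```text
time_s: 43.7
tcp_pos: [0.4881, -0.2627, 0.1108]
ee_rot: [[0.122, -0.993, -0.001], [-0.993, -0.122, 0.0], [-0.0, 0.001, -1.0]]
wrist_force: [0.1, -0.3, -0.8]
gripper_width: 0.292
time_s: 44.0
tcp_pos: [0.4883, -0.2628, 0.1103]
ee_rot: [[0.122, -0.993, 0.0], [-0.993, -0.122, -0.0], [0.0, -0.0, -1.0]]
wrist_force: [0.2, 0.5, 0.6]
gripper_width: 0.291
time_s: 44.2
tcp_pos: [0.4885, -0.263, 0.1102]
ee_rot: [[0.123, -0.992, 0.001], [-0.992, -0.123, -0.001], [0.001, -0.001, -1.0]]
wrist_force: [-1.7, 0.1, 5.2]
gripper_width: 0.293
```

```bash
python3 -m crank '[[1,[0,0,-0.008],[0,0,0]],[-1,[0,0,0],[0,0,0]],[-1,[0,0,0],[0,0,0]],[-1,[0,0,0],[0,0,0]],[-1,[0,0,0],[0,0,0]],[-1,[0,0,0],[0,0,0]],[-1,[0,0,0],[0,0,0]],[-1,[0,0,0],[0,0,0]]]';python3 -m crank '[[-1,[0,0,-0.1],[0,0,0]],[-1,[0,0,-0.2],[0,0,0]],[-1,[0,0,-0.3],[0,0,0]],[-1,[0,0,-0.3],[0,0,0]],[-1,[0,0,-0.4],[0,0,0]],[-1,[0,0,-0.2],[0,0,0]],[-1,[0,0,0],[0,0,0]]]'
python3 -m crank '[[-1,[-0.3,0.3,0],[0,0,0]],[-1,[-0.4,0.1,0],[0,0,0]],[-1,[-0.4,0,0],[0,0,0]],[-1,[-0.4,0,0],[0,0,0]],[-1,[-0.4,0,0],[0,0,0]],[-1,[-0.4,0,0],[0,0,0]],[-1,[-0.2,0,0],[0,0,0]],[-1,[0,0,0],[0,0,0]]]'
python3 - <<'E'
from h import *
goal(.4296,.156,.22,182)
c=r.capture('scene'); cv2.imwrite('pics/s13.png',c['img']); crop(c,240,80,460,240,3.6,'s14.png')
c=r.capture('top'); cv2.imwrite('pics/t13.png',c['img']); crop(c,220,170,420,270,4,'t14.png')
E
```

```text
time_s: 45.0
tcp_pos: [0.4883, -0.2628, 0.1099]
ee_rot: [[0.122, -0.993, -0.0], [-0.993, -0.122, 0.0], [-0.0, 0.0, -1.0]]
wrist_force: [-0.6, 0.5, 0.6]
gripper_width: 0.846
time_s: 45.7
tcp_pos: [0.49, -0.2635, 0.2649]
ee_rot: [[0.123, -0.992, 0.009], [-0.992, -0.123, -0.003], [0.004, -0.008, -1.0]]
wrist_force: [-1.2, 0.5, -0.2]
gripper_width: 0.996
time_s: 46.5
tcp_pos: [0.4173, -0.0178, 0.2597]
ee_rot: [[0.126, -0.992, -0.001], [-0.992, -0.126, 0.0], [-0.0, 0.001, -1.0]]
wrist_force: [-0.0, 1.3, -0.0]
gripper_width: 1.002
t 46.5 pos [ 0.4173 -0.0178  0.2597] yaw -172.765074597986 w 1.002 F [-0.006   1.3028 -0.0416]
shift [-1.7083 -0.3416  0.3974] turn [0.0007 0.0005 0.1163] rows>= 3.722543512699695
```

View pics/s13.png

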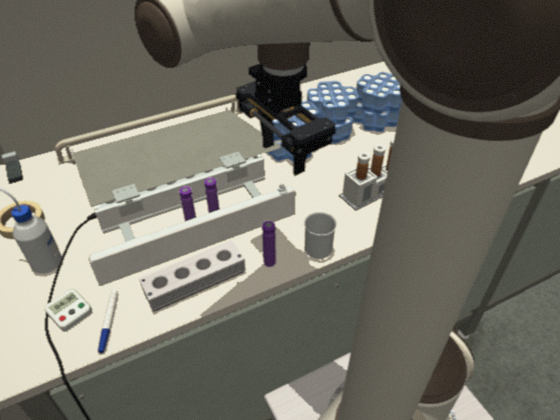

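View pics/s14.png

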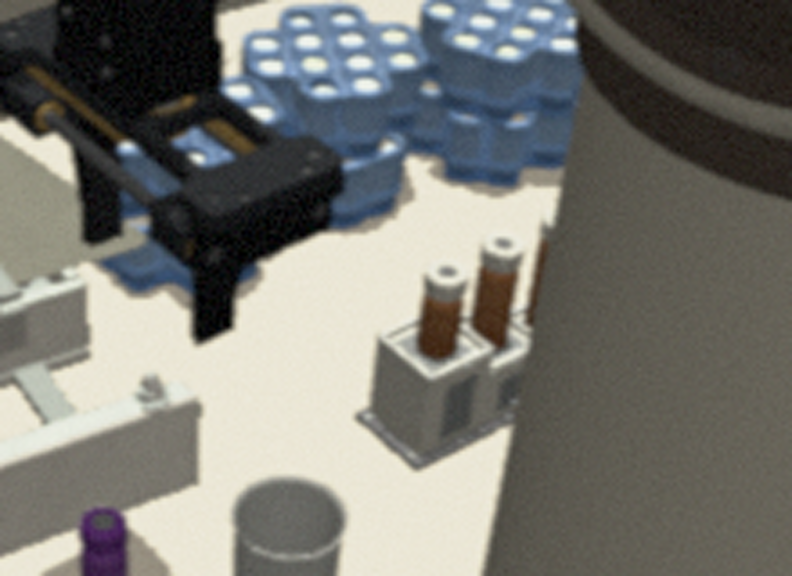

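View pics/t14.png

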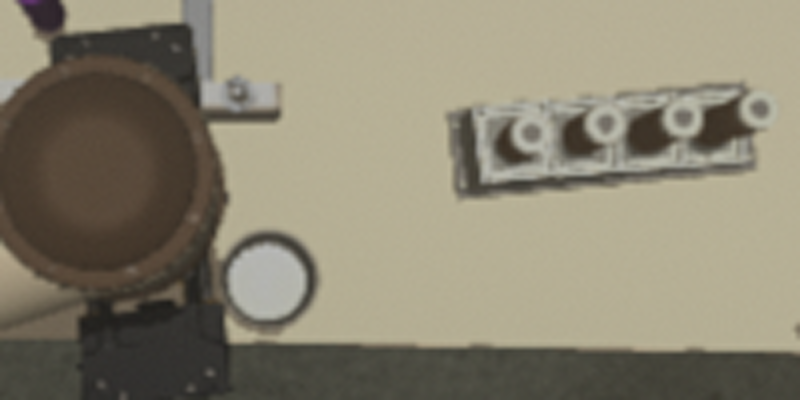

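```bash
python3 - <<'E'
from h import *
np.set_printoptions(precision=4,suppress=True)
t=r.capture('top')
for p,s in zip([(531,133),(605,123),(683,118),(757,108)],[(.4888,-.2624),(.495,-.3117),(.5009,-.3621),(.5067,-.4118)]):
    X=onz(t,220+p[0]/4,170+p[1]/4,.132); print(X, X[:2]-s)
print('beaker',onz(t,220+268/4,170+281/4,.083))
E
```

```text
[ 0.4898 -0.2614  0.132 ] [0.001 0.001]
[ 0.4974 -0.3102  0.132 ] [0.0024 0.0015]
[ 0.5016 -0.3616  0.132 ] [0.0007 0.0005]
[ 0.5092 -0.4105  0.132 ] [0.0025 0.0013]
beaker [ 0.3903 -0.0909  0.083 ]
```

All four caps sit at one height within 3 mm of their step centres, and the beaker has not moved (0.390, -0.091). Handing in.

```bash
python3 -c "
from station import r
print(r.finish_job(), r.sense()['time_s'])"
```

```text
the job is handed in; nothing more can be done
the job is handed in; nothing more can be done
```

All four vials are out of the heating block and standing upright on the carrier, and the job is handed in. I placed them tallest first: vial_c (116 mm) on the lowest step, vial_a (98 mm) on the second, vial_d (80 mm) on the third and vial_b (62 mm) on the highest.

- **Set-down:** each vial was lowered in 1 mm steps near the tread. Contact came within a millimetre of the predicted height, with at most about 8 N on the wrist.
- **Final position:** in the top view, each cap was within 3 mm of its step's centre, taking the caps to be at the intended 132 mm. That picture shows all four upright.
- **Cap level:** I did not measure the levelness directly. It follows from each vial touching down where its step height predicted.
- **Left alone:** the beaker measured within 1 mm of where it started. The purple look-alikes were not touched.
- **Limit of the last check:** in the last scene-camera picture the arm hid the two lower steps, vials c and a. The top view showed all four.
- **Time:** about 47 s on the robot's clock.

No check failed. The cameras disagreed with each other by 1 to 5 mm, which is roughly the stated calibration. I averaged the top and wrist views for the vial and step positions.

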